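# Set the kernel tin on its drip tray under the nut cracker's chute

### The job

Get the cashew cracker ready to catch kernels: set the blue drip tray flat on the work top in the middle of the yellow ring, then stand the empty metal tin upright in the centre of the tray, and last swing the chute by its red grip all the way round to its stop so that its mouth is over the tin. Set the tin down gently without dropping or tipping it, and leave the orange basin, the bottle and the screwdriver where they are.

Things in the scene. Friction and masses are not known exactly. Their poses are not given: they have to be found in the camera images.
- tray: Round blue plastic drip tray, loose, about 220 g. Outside diameter 140 mm, height 26 mm; its upright rim is 9 mm thick (inside diameter 122 mm) and can be pinched across its thickness from above; floor 5 mm thick with a white disc 72 mm across in the middle. Origin at the centre of the underside, z up.
- tin: Round bare-metal tin, loose, open at the top, empty, about 150 g. Outside diameter 60 mm all the way up, height 100 mm, wall 3 mm. Starts standing upright. Origin at the centre of the underside, z up.
- mark (a point): Centre of the painted yellow ring on the work top (outside diameter 176 mm, inside 152 mm, flat), where the tray belongs. It belongs to the fixed cracker: the foot of the chute post stands 190 mm from it in the direction of this point's -y axis; the cracker, a black steel frame up to about 370 mm high, stands beyond that.
- chute (a joint): Angle of the chute about its upright post, rad. 0 = against its stop with the mouth over the centre of the yellow ring; it grows to 1.6 as the chute swings anticlockwise seen from above (from the ring towards the robot). It starts swung away (1.1 to 1.45), turns with light friction (under 0.1 N m) and stays where it is left.
- chute_grip (a point): Grip point on the red upright round grip on the chute, 18 mm across; the grip stands free from 35 mm below this point to 13 mm above it, on a crossbar over the channel. It is 130 mm from the upright axis of the post (which is the hinge axis), on the line from post to mouth, and 220 mm above the work top.
- chute_mouth (a point): Middle of the lower lip of the chute, 190 mm from the post's axis, about 139 mm above the work top. The chute is a steel channel 64 mm wide, underside 135 mm above the work top at the mouth and higher towards the post.
- basin: Orange basin full of nuts, 156 mm across the top, 65 mm high; to be left alone. Origin at the centre of the underside.
- bottle: Amber bottle with black cap, 60 mm across, 170 mm high; to be left alone. Origin at the centre of the underside.
- pick: Screwdriver 170 mm long lying on the work top along its own x axis; to be left alone. Origin on its underside at about mid-length.

How it is judged:
By the outcome, as a careful person would: the job done as asked, in the order asked, and still so for the second after the job is handed in, with the robot touching nothing.
It also fails if it takes over 72 s, if anything falls off the work surface, if the arm or the gripper's body presses on something with over 40 N, if the wrist force passes 120 N, or if a joint passes its speed limit or range.

### The arm

A 6-joint arm with a two-finger parallel gripper is mounted at the origin on the work surface. World frame = base frame: x ahead of the robot, y to its left, z up, the work surface at z = 0. Lengths are in m, angles in rad, forces in N, time in s.
With the tool pointing down it reaches from about 0.275 to 0.725 m from the base axis. Payload 15.9 kg.
Tool frame: the origin (TCP) lies on the centre line of the jaws, within the pads' length; the fingertips stand 8 mm ahead of it and the grasp point (between the pads) lies 11 mm behind it; z points along the fingers, y is the direction in which the jaws open and shut (so a half turn about z gives the same grasp; the last joint's range is limited). The gripper opens to 85 mm and grips with 20 to 120 N. Pads are 22 mm wide; open, the fingers measure 114 mm over their backs; the gripper's body (76 mm by 85 mm) begins 54 mm behind the grasp point. The pads swing forward as they close: fully open they stand 13 mm farther back than shut.
Start: joints at [1.179, 0.213, -0.034, 1.323, 0, 1.571], TCP at [0.191, 0.462, 0.239] pointing down, gripper open.
Joint ranges: [-2.98, 2.98], [-0.74, 1.72], [-1.14, 1.35], [-2.1, 2.04], [-1.57, 1.44], [-3.14, 3.14]. Speed limits (rad/s): [1.89, 1.89, 2.39, 2.57, 3.14, 3.14].

### API

Orientations are given as a unit quaternion [w, x, y, z].
In Python, from station import readout, viewer, job gives the robot as it stands. The module is installed in compiled form; this text tells all that it offers.
- The arm moves only by the tool step_arm, never from a script. Its argument "steps" is a list of rows, each an object of numbers: "x", "y", "z": the shift along the tool's x, y, z each as a share of 0.4 m, from -1 to 1; "ax", "ay", "az": the turn, a rotation vector about the tool's x, y, z each as a share of 180 degrees, from -1 to 1. A call has 1 to 12 rows; each row is the pose to reach, as a shift and turn from the pose measured when the call began, along the tool's axes at that moment, turning the shorter way round; what a row does not reach only later rows make up. A row lasts 1/10 s, in which the tool goes at most 50 mm and 8.59 degrees, less where a joint would pass 70% of its speed; a pose out of reach is approached as far as the arm can. A call with a number of a shift or a turn outside -1 to 1 is refused whole. A call with a gripper value outside its range is refused whole. "gripper" is the opening, from 0 (shut) to 1 (fully open), set as the call begins (left out, the last holds). The fingers move at their own pace and stop on an object; "grip_force" is the grip in N (left out, the last holds). Time passes only in rows, so rows that repeat a pose let the fingers close. It gives the time, the measured TCP pose, the force and the opening at its end, in the units of the state.
- readout.get_obs(): the state, without advancing time (a new reading comes with each control period).
- viewer.snapshot(name): name is "side" or "top"; returns a dict with "pixels" (480x640x3 uint8, red, green, blue), "intrinsics" (3x3 intrinsics, pixels), "extrinsics" (4x4, takes a point from world to camera coordinates). Camera axes: x right, y down, z forward; pixel columns grow to the right and rows downward; lengths in m; the calibration is good to about 2 mm. A picture is of the moment at which its call begins. There is no depth.
- job.finish_job(): hands the job in, once; it reports no verdict.
The state is a dict: "clock": time; "qpos": joint angles; "qd": joint speeds; "effort": joint torques, N m; "tool_pos": TCP position; "tool_rot": TCP orientation; "wrist_force": force on the tool from outside, world axes, zero at the start; "moment": the same for the moment, N m; "grip_width": finger opening in m.
Only numpy, scipy, OpenCV 4.12 (cv2) and the standard library are available. Lean on these libraries where they do the work, as an engineer would, in place of code of your own. Each camera call takes 0.05 s, during which the arm holds its last target.

## Working session

There is one attempt and no reset: what is moved stays moved. The work goes in short steps, Python scripts to look and compute and a tool call to move; the robot and the scene stay as the last step left them, time stands still between calls to the robot, and variables do not carry over. Pictures are saved under pics/ and viewed, and the job is handed in when it is done.

Besides the shell and the picture viewer there is one more tool, called after "Emit:" in YAML: its name, and indented under it one key for each argument. step_arm: Moves the arm, as the interface text tells. Its arguments: {"type":"object","properties":{"steps":{"type":"array","items":{"type":"object","properties":{"x":{"type":"number","minimum":-1,"maximum":1},"y":{"type":"number","minimum":-1,"maximum":1},"z":{"type":"number","minimum":-1,"maximum":1},"ax":{"type":"number","minimum":-1,"maximum":1},"ay":{"type":"number","minimum":-1,"maximum":1},"az":{"type":"number","minimum":-1,"maximum":1}}}},"gripper":{"type":"number"},"grip_force":{"type":"number"}},"required":["steps"]}

```bash
mkdir -p pics
python3 - <<'E'
from station import readout, viewer
import cv2,numpy as np
o=readout.get_obs();print({k:np.round(v,4) for k,v in o.items()})
for n in("side","top"):
    s=viewer.snapshot(n);cv2.imwrite(f"pics/{n}0.png",s["pixels"][:,:,::-1]);print(n,np.round(s["intrinsics"],1),np.round(s["extrinsics"],4))
    np.savez(f"{n}0.npz",**s)
E
```

```text
{'clock': np.float64(0.0), 'qpos': array([ 1.179 ,  0.2134, -0.0351,  1.3235,  0.    ,  1.5708]), 'qd': array([ 0.0008, -0.0004,  0.0003, -0.0006,  0.    , -0.0001]), 'effort': array([ 1.60000e-03, -6.86157e+01,  4.87121e+01,  1.75000e-02,
        0.00000e+00, -1.00000e-04]), 'tool_pos': array([0.1908, 0.4618, 0.2388]), 'tool_rot': array([-1.000e-04,  1.947e-01,  9.809e-01, -5.000e-04]), 'wrist_force': array([-0.3176, -0.2883,  0.508 ]), 'moment': array([-0.0048, -0.0611,  0.0189]), 'grip_width': np.float64(0.0853)}
side [[550.8   0.  314.9]
 [  0.  550.8 245.5]
 [  0.    0.    1. ]] [[ 0.7163 -0.6978 -0.0074 -0.3764]
 [-0.4031 -0.405  -0.8207  0.3386]
 [ 0.5696  0.5908 -0.5714  0.9589]
 [ 0.      0.      0.      1.    ]]
top [[480.1   0.  318.2]
 [  0.  480.1 238.9]
 [  0.    0.    1. ]] [[-0.0153 -0.9998 -0.011   0.0049]
 [-0.9938  0.0164 -0.1097  0.5708]
 [ 0.1098  0.0093 -0.9939  1.0284]
 [ 0.      0.      0.      1.    ]]
```

View pics/side0.png

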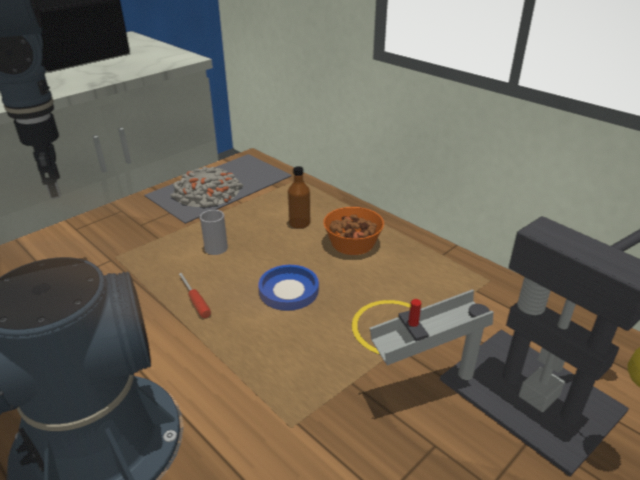

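View pics/top0.png

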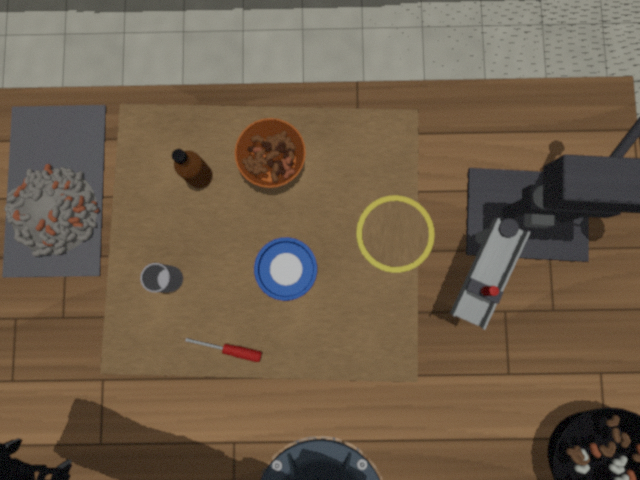

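The top view shows the ring at about (396,234), tray at (286,269), tin at (157,278), red grip at (491,291), basin at (270,153), bottle at (190,168) and screwdriver at (225,350). The side view agrees with this. Next I measure them.

```bash
cat > h.py <<'E'
import numpy as np,cv2
from scipy.optimize import least_squares
def load(n): return dict(np.load(n))
def rays(s,uv):
    K,E=s["intrinsics"],s["extrinsics"];R,t=E[:3,:3],E[:3,3]
    uv=np.atleast_2d(uv).astype(float)
    d=np.c_[uv,np.ones(len(uv))]@np.linalg.inv(K).T@R
    return -R.T@t,d
def plane(s,uv,z):
    c,d=rays(s,uv);return c+d*((z-c[2])/d[:,2])[:,None]
def proj(s,p):
    q=np.atleast_2d(p)@s["extrinsics"][:3,:3].T+s["extrinsics"][:3,3];q=q@s["intrinsics"].T;return q[:,:2]/q[:,2:]
def tri(s1,u1,s2,u2):
    c1,d1=rays(s1,u1);c2,d2=rays(s2,u2);d1,d2=d1[0],d2[0]
    A=np.c_[d1,-d2];k=np.linalg.lstsq(A,c2-c1,rcond=None)[0];a,b=c1+d1*k[0],c2+d2*k[1]
    return (a+b)/2,np.linalg.norm(a-b)
def circ(P):
    r=least_squares(lambda q:np.hypot(P[:,0]-q[0],P[:,1]-q[1])-q[2],[*P[:,:2].mean(0),.06],loss="soft_l1",f_scale=.002)
    return np.round(r.x,4),round(float(np.sqrt(np.mean(r.fun**2))),4)
def mask(s,lo,hi):
    return cv2.inRange(cv2.cvtColor(s["pixels"],cv2.COLOR_RGB2HSV),np.array(lo),np.array(hi))
def big(m,box=None,k=0):
    if box:
        z=np.zeros_like(m);x0,y0,x1,y1=box;z[y0:y1,x0:x1]=m[y0:y1,x0:x1];m=z
    cs=cv2.findContours(m,cv2.RETR_EXTERNAL,cv2.CHAIN_APPROX_NONE)[0]
    return max(cs,key=cv2.contourArea)[:,0]
E
python3 - <<'E'
from h import *
T,S=load("top0.npz"),load("side0.npz")
for s,n,br,bb in((T,"top",(340,180,450,290),(230,220,330,320)),(S,"side",(330,280,430,370),(240,250,330,320))):
    m=mask(s,(22,120,120),(35,255,255));print(n,"ring",circ(plane(s,big(m,br),0)))
    b=big(mask(s,(105,120,60),(125,255,255)),bb)
    print(" tray rimtop",circ(plane(s,b,.026)))
    w=big(mask(s,(0,0,170),(180,60,255)),bb);print(" disc",circ(plane(s,w,.005)))
    r=mask(s,(0,170,80),(6,255,255))
    for nm,box in(("grip",(470,270,510,310) if n=="top" else (400,290,430,335)),("drv",(215,335,270,370) if n=="top" else (180,280,215,325))):
        c=big(r,box);print(" ",nm,cv2.boundingRect(c),c.mean(0))
p,e=tri(T,(491,291),S,(415,304));print("grip top approx",p,e)
for s,n,b in((T,"top",(130,255,190,305)),(S,"side",(190,200,240,260))):
    x0,y0,x1,y1=b;cv2.imwrite(f"pics/tin_{n}.png",cv2.resize(s["pixels"][y0:y1,x0:x1,::-1],None,fx=10,fy=10,interpolation=0))
x0,y0,x1,y1=440,200,550,340
cv2.imwrite("pics/chute_top.png",cv2.resize(T["pixels"][y0:y1,x0:x1,::-1],None,fx=4,fy=4))
E
```

```text
top ring (array([ 0.5843, -0.1782,  0.0884]), 0.0006)
 tray rimtop (array([0.5072, 0.0699, 0.0674]), 0.0006)
 disc (array([0.5077, 0.0702, 0.0345]), 0.0009)
  grip (489, 287, 9, 8) [492.70833333 290.625     ]
  drv (223, 344, 38, 18) [241.72413793 352.31034483]
side ring (array([ 0.5844, -0.1767,  0.0842]), 0.006)
 tray rimtop (array([0.5067, 0.0676, 0.0671]), 0.0011)
 disc (array([0.5083, 0.0707, 0.0346]), 0.0011)
  grip (409, 299, 12, 27) [414.40983607 311.81967213]
  drv (191, 290, 17, 23) [198.75471698 301.54716981]
grip top approx [ 0.45215785 -0.31111863  0.22699762] 0.0024200628769142857
```

View pics/tin_top.png

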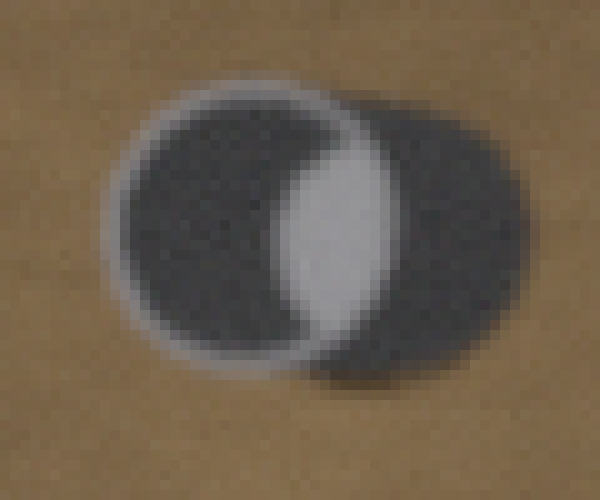

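View pics/chute_top.png

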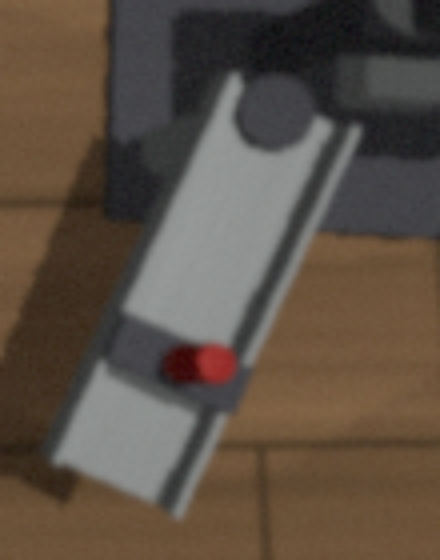

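View pics/tin_side.png

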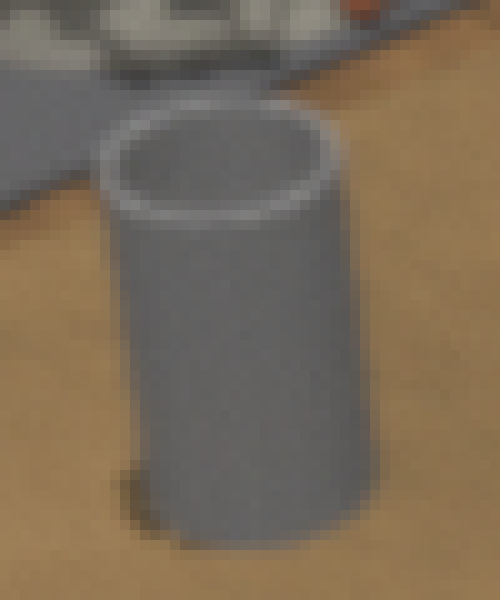

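Run:
```python
from h import *
T,S=load("top0.npz"),load("side0.npz")
print("tin top",plane(T,(154.6,277.3),.1),"side",plane(S,(211.7,215.6),.1), tri(T,(154.6,277.3),S,(211.7,215.6)))
g=plane(T,(493.3,290),.233)[0];print("grip",g)
c=big(mask(S,(0,170,80),(6,255,255)),(400,290,430,335));print(c[c[:,1]<302])
g2=plane(S,(415.5,301),.233)[0];print("grip side",g2)
M=np.array([.5843,-.178]);
for G in(g[:2],g2[:2]):
    d=G-M;D=np.linalg.norm(d);a=(190**2-130**2)/1e6/(2*D)+D/2;h=np.sqrt(.19**2-a*a);u=d/D;n=np.array([-u[1],u[0]])
    for sg in(1,-1):
        P=M+u*a+sg*h*n; v=M-P;w=G-P
        print("post",P,"cap pix z .2/.22",proj(T,[[*P,.2],[*P,.24]]).round(1).tolist(),"ang",np.arctan2(v[0]*w[1]-v[1]*w[0],v@w),"mark -y dir",np.degrees(np.arctan2(*( -v)[::-1])))
    
# obstacles
o=big(mask(T,(5,170,80),(15,255,255)),(230,110,310,195));print("basin",circ(plane(T,o,.065)))
print("bottle cap",plane(T,(181,157),.17))
print("drv",plane(T,[(186,340),(262,356)],.01))
```

```text
tin top [[0.48934646 0.33237271 0.1       ]] side [[0.48912363 0.33107603 0.1       ]] (array([0.4896094 , 0.33243835, 0.09922614]), np.float64(0.0006145632502033313))
grip [ 0.45303954 -0.31222967  0.233     ]
[[414 299]
 [413 300]
 [412 300]
 [411 301]
 [420 301]
 [419 300]
 [418 300]
 [417 299]
 [416 299]
 [415 299]]
grip side [ 0.45385307 -0.31162436  0.233     ]
post [ 0.57069921 -0.36751258] cap pix z .2/.22 [[513.5, 225.7], [522.4, 222.6]] ang 1.2031990750193864 mark -y dir -94.10491973515978
post [ 0.395139   -0.19583582] cap pix z .2/.22 [[424.3, 323.1], [429.1, 324.6]] ang -1.2031990750193862 mark -y dir -174.6135580944906
post [ 0.57120932 -0.3675485 ] cap pix z .2/.22 [[513.5, 225.4], [522.4, 222.3]] ang 1.195050783382663 mark -y dir -93.95071170904576
post [ 0.39512136 -0.1956477 ] cap pix z .2/.22 [[424.2, 323.2], [429.0, 324.7]] ang -1.195050783382663 mark -y dir -174.6705359341145
basin (array([0.7586, 0.0987, 0.0751]), 0.0009)
bottle cap [[0.72129567 0.26105085 0.17      ]]
drv [[0.35335773 0.2913818  0.01      ]
 [0.31642745 0.12348362 0.01      ]]
```

```bash
cat > mv.py <<'E'
import sys,numpy as np
from scipy.spatial.transform import Rotation as R
from station import readout
# usage: mv.py x y z jawdeg  -> shares for final pose
o=readout.get_obs();q=o["tool_rot"];r=R.from_quat([q[1],q[2],q[3],q[0]]);M=r.as_matrix()
jaw=np.degrees(np.arctan2(M[1,1],M[0,1]))
print("t",o["clock"],"pos",o["tool_pos"].round(4),"jaw",round(jaw,2),"q",o["qpos"].round(2),"F",o["wrist_force"].round(1),"w",round(float(o["grip_width"]),4))
a=sys.argv[1:]
while a:
    p=np.array(a[:3],float);j=float(a[3]);a=a[4:]
    th=np.radians(j);y=np.array([np.cos(th),np.sin(th),0]);z=np.array([0,0,-1.]);x=np.cross(y,z)
    G=R.from_matrix(np.c_[x,y,z]);rv=(r.inv()*G).as_rotvec()/np.pi
    print("shift",((M.T@(p-o["tool_pos"]))/.4).round(4),"turn",rv.round(4))
E
python3 mv.py .5326 .130 .1 67.5 .5326 .130 .015 67.5
```

```text
t 0.1 pos [0.1908 0.4618 0.2389] jaw 67.55 q [ 1.18  0.21 -0.03  1.32 -0.    1.57] F [-0.3 -0.2  0. ] w 0.0853
shift [-1.1065 -0.4401  0.3477] turn [-0.0003  0.      0.0003]
shift [-1.1065 -0.4399  0.5602] turn [-0.0003  0.      0.0003]
```

Emit:
step_arm:
  steps:
    - {"x": -0.1,"y": -0.04,"z": 0.02}
    - {"x": -0.2,"y": -0.08,"z": 0.04}
    - {"x": -0.3,"y": -0.12,"z": 0.06}
    - {"x": -0.4,"y": -0.16,"z": 0.08}
    - {"x": -0.5,"y": -0.2,"z": 0.1}
    - {"x": -0.6,"y": -0.24,"z": 0.12}
    - {"x": -0.7,"y": -0.28,"z": 0.14}
    - {"x": -0.8,"y": -0.32,"z": 0.16}
    - {"x": -0.9,"y": -0.36,"z": 0.18}
    - {"x": -1,"y": -0.4,"z": 0.2}
    - {"x": -1,"y": -0.44,"z": 0.25}
    - {"x": -1,"y": -0.44,"z": 0.25}
  gripper: 1

```text
$.steps[0]: bad value
```

```bash
python3 mv.py .5326 .130 .08 67.5 .5326 .130 .015 67.5
```

```text
t 0.1 pos [0.1908 0.4618 0.2389] jaw 67.55 q [ 1.18  0.21 -0.03  1.32 -0.    1.57] F [-0.3 -0.2  0. ] w 0.0853
shift [-1.1065 -0.4401  0.3977] turn [-0.0003  0.      0.0003]
shift [-1.1065 -0.4399  0.5602] turn [-0.0003  0.      0.0003]
```

Emit:
step_arm:
  steps:
    - {"x": -0.1,"y": -0.04,"z": 0.02,"ax": 0,"ay": 0,"az": 0}
    - {"x": -0.2,"y": -0.08,"z": 0.04,"ax": 0,"ay": 0,"az": 0}
    - {"x": -0.3,"y": -0.12,"z": 0.06,"ax": 0,"ay": 0,"az": 0}
    - {"x": -0.4,"y": -0.16,"z": 0.08,"ax": 0,"ay": 0,"az": 0}
    - {"x": -0.5,"y": -0.2,"z": 0.1,"ax": 0,"ay": 0,"az": 0}
    - {"x": -0.6,"y": -0.24,"z": 0.12,"ax": 0,"ay": 0,"az": 0}
    - {"x": -0.7,"y": -0.28,"z": 0.14,"ax": 0,"ay": 0,"az": 0}
    - {"x": -0.8,"y": -0.32,"z": 0.16,"ax": 0,"ay": 0,"az": 0}
    - {"x": -0.9,"y": -0.36,"z": 0.18,"ax": 0,"ay": 0,"az": 0}
    - {"x": -1,"y": -0.4,"z": 0.2,"ax": 0,"ay": 0,"az": 0}
    - {"x": -1,"y": -0.44,"z": 0.25,"ax": 0,"ay": 0,"az": 0}
    - {"x": -1,"y": -0.44,"z": 0.25,"ax": 0,"ay": 0,"az": 0}
  gripper: 1

```text
clock: 1.3
tool_pos: [0.4918, 0.1441, 0.1366]
tool_rot: [-0.002, 0.196, 0.981, -0.002]
wrist_force: [-0.7, 0.7, 1.9]
grip_width: 0.0851
```

```bash
python3 mv.py .5326 .130 .08 67.5 .5326 .130 .015 67.5
```

```text
t 1.3 pos [0.4918 0.1441 0.1366] jaw 67.39 q [ 0.29  0.29 -0.2   1.09 -0.    0.68] F [-0.7  0.7  1.9] w 0.0851
shift [-0.1081  0.0072  0.141 ] turn [-0.0013 -0.0011 -0.0006]
shift [-0.1087  0.0078  0.3035] turn [-0.0013 -0.0011 -0.0006]
```

Emit:
step_arm:
  steps:
    - {"x": -0.1,"y": 0.007,"z": 0.1,"ax": 0,"ay": 0,"az": 0}
    - {"x": -0.109,"y": 0.008,"z": 0.18,"ax": 0,"ay": 0,"az": 0}
    - {"x": -0.109,"y": 0.008,"z": 0.18,"ax": 0,"ay": 0,"az": 0}
    - {"x": -0.109,"y": 0.008,"z": 0.18,"ax": 0,"ay": 0,"az": 0}

```text
clock: 1.7
tool_pos: [0.5323, 0.1308, 0.065]
tool_rot: [-0.003, 0.196, 0.981, -0.002]
wrist_force: [0.1, 0.0, 1.3]
grip_width: 0.0853
```

```bash
python3 mv.py .5326 .130 .015 67.5
python3 - <<'E'
from station import viewer
import cv2
for n,b in(("side",(200,180,400,330)),("top",(200,200,400,350))):
    s=viewer.snapshot(n);x0,y0,x1,y1=b;cv2.imwrite(f"pics/{n}1.png",cv2.resize(s["pixels"][y0:y1,x0:x1,::-1],None,fx=3,fy=3))
E
```

```text
t 1.7 pos [0.5323 0.1308 0.065 ] jaw 67.43 q [ 0.24  0.41 -0.22  0.95 -0.    0.64] F [0.1 0.  1.3] w 0.0853
shift [-0.0019 -0.001   0.1251] turn [-0.0015 -0.0015 -0.0004]
```

View pics/side1.png

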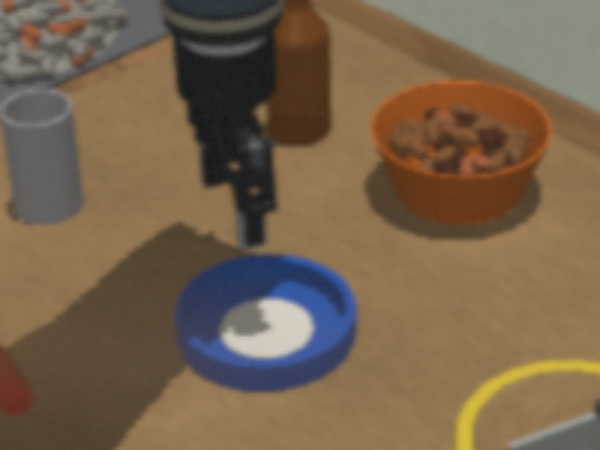

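The gripper is above the rim at about (250,245) in the crop, with the tray where I measured it. I'll go down and pinch.

Emit:
step_arm:
  steps:
    - {"x": -0.002,"y": -0.001,"z": 0.06,"ax": -0.001,"ay": -0.001,"az": 0}
    - {"x": -0.002,"y": -0.001,"z": 0.1,"ax": -0.001,"ay": -0.001,"az": 0}
    - {"x": -0.002,"y": -0.001,"z": 0.123,"ax": -0.001,"ay": -0.001,"az": 0}
    - {"x": -0.002,"y": -0.001,"z": 0.123,"ax": -0.001,"ay": -0.001,"az": 0}
    - {"x": -0.002,"y": -0.001,"z": 0.123,"ax": -0.001,"ay": -0.001,"az": 0}

```text
clock: 2.3
tool_pos: [0.5344, 0.1307, 0.0185]
tool_rot: [0.001, 0.195, 0.981, 0.0]
wrist_force: [0.3, 0.0, 1.1]
grip_width: 0.0855
```

Emit:
step_arm:
  steps:
    - {"x": 0,"y": 0,"z": 0,"ax": 0,"ay": 0,"az": 0}
    - {"x": 0,"y": 0,"z": 0,"ax": 0,"ay": 0,"az": 0}
    - {"x": 0,"y": 0,"z": 0,"ax": 0,"ay": 0,"az": 0}
    - {"x": 0,"y": 0,"z": 0,"ax": 0,"ay": 0,"az": 0}
    - {"x": 0,"y": 0,"z": 0,"ax": 0,"ay": 0,"az": 0}
    - {"x": 0,"y": 0,"z": 0,"ax": 0,"ay": 0,"az": 0}
    - {"x": 0,"y": 0,"z": 0,"ax": 0,"ay": 0,"az": 0}
    - {"x": 0,"y": 0,"z": 0,"ax": 0,"ay": 0,"az": 0}
  gripper: 0
  grip_force: 45

```text
clock: 3.1
tool_pos: [0.5346, 0.1307, 0.0186]
tool_rot: [0.001, 0.195, 0.981, 0.0]
wrist_force: [0.4, 0.0, 3.4]
grip_width: 0.0074
```

```bash
python3 - <<'E'
from station import viewer
import cv2
for n,b in(("side",(200,180,400,330)),("top",(200,200,400,350))):
    s=viewer.snapshot(n);x0,y0,x1,y1=b;cv2.imwrite(f"pics/{n}2.png",cv2.resize(s["pixels"][y0:y1,x0:x1,::-1],None,fx=3,fy=3))
E
python3 mv.py
```

```text
t 3.2 pos [0.5346 0.1307 0.0186] jaw 67.46 q [ 0.24  0.45 -0.28  0.83 -0.    0.63] F [-0.5  0.   4.8] w 0.0078
```

View pics/side2.png

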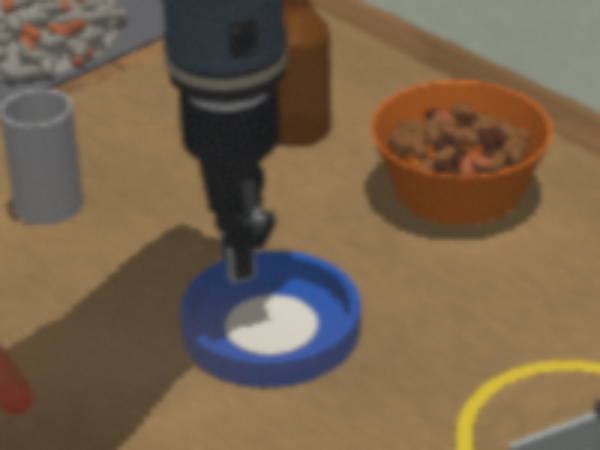

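The inner finger is inside the far rim at (240,265) and the tray looks pinched. Now a test lift.

Emit:
step_arm:
  steps:
    - {"x": 0,"y": 0,"z": -0.02,"ax": 0,"ay": 0,"az": 0}
    - {"x": 0,"y": 0,"z": -0.05,"ax": 0,"ay": 0,"az": 0}
    - {"x": 0,"y": 0,"z": -0.08,"ax": 0,"ay": 0,"az": 0}
    - {"x": 0,"y": 0,"z": -0.1,"ax": 0,"ay": 0,"az": 0}
    - {"x": 0,"y": 0,"z": -0.1,"ax": 0,"ay": 0,"az": 0}
    - {"x": 0,"y": 0,"z": -0.1,"ax": 0,"ay": 0,"az": 0}

```text
clock: 3.8
tool_pos: [0.5345, 0.1307, 0.0588]
tool_rot: [0.002, 0.195, 0.981, 0.001]
wrist_force: [0.5, 0.1, -3.6]
grip_width: 0.0081
```

```bash
python3 - <<'E'
from station import viewer
import cv2
for n,b in(("side",(200,180,400,330)),):
    s=viewer.snapshot(n);x0,y0,x1,y1=b;cv2.imwrite(f"pics/{n}3.png",cv2.resize(s["pixels"][y0:y1,x0:x1,::-1],None,fx=3,fy=3))
E
python3 mv.py .610 -.1175 .06 67.5
```

```text
t 3.85 pos [0.5343 0.1307 0.0584] jaw 67.47 q [ 0.24  0.41 -0.23  0.92 -0.    0.63] F [-0.4 -0.  -3.3] w 0.0077
shift [-0.4126 -0.5004 -0.0036] turn [ 0.0004  0.0008 -0.0002]
```

View pics/side3.png

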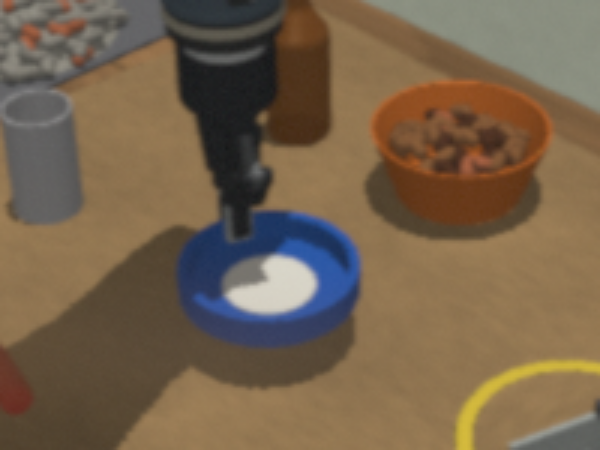

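The tray is lifted level. I'll carry it to the ring.

Emit:
step_arm:
  steps:
    - {"x": -0.03,"y": -0.04,"z": 0,"ax": 0,"ay": 0,"az": 0}
    - {"x": -0.07,"y": -0.09,"z": 0,"ax": 0,"ay": 0,"az": 0}
    - {"x": -0.12,"y": -0.145,"z": 0,"ax": 0,"ay": 0,"az": 0}
    - {"x": -0.17,"y": -0.205,"z": 0,"ax": 0,"ay": 0,"az": 0}
    - {"x": -0.22,"y": -0.265,"z": 0,"ax": 0,"ay": 0,"az": 0}
    - {"x": -0.27,"y": -0.325,"z": 0,"ax": 0,"ay": 0,"az": 0}
    - {"x": -0.32,"y": -0.385,"z": 0,"ax": 0,"ay": 0,"az": 0}
    - {"x": -0.36,"y": -0.44,"z": 0,"ax": 0,"ay": 0,"az": 0}
    - {"x": -0.39,"y": -0.475,"z": 0,"ax": 0,"ay": 0,"az": 0}
    - {"x": -0.41,"y": -0.5,"z": 0,"ax": 0,"ay": 0,"az": 0}
    - {"x": -0.41,"y": -0.5,"z": 0,"ax": 0,"ay": 0,"az": 0}
    - {"x": -0.41,"y": -0.5,"z": 0,"ax": 0,"ay": 0,"az": 0}

```text
clock: 5.05
tool_pos: [0.6089, -0.1163, 0.0583]
tool_rot: [0.001, 0.195, 0.981, 0.001]
wrist_force: [-0.9, -0.1, -3.1]
grip_width: 0.0075
```

```bash
python3 - <<'E'
from station import viewer
import cv2
from h import *
for n,b in(("side",(280,200,480,350)),("top",(310,150,510,300))):
    s=viewer.snapshot(n);x0,y0,x1,y1=b;cv2.imwrite(f"pics/{n}4.png",cv2.resize(s["pixels"][y0:y1,x0:x1,::-1],None,fx=3,fy=3))
    w=big(mask(s,(0,0,170),(180,60,255)),b);print(" disc",circ(plane(s,w,.045)))
E
python3 mv.py .6094 -.1175 .019 67.5
```

```text
disc (array([ 0.5876, -0.1772,  0.0276]), 0.0093)
 disc (array([0.8143, 0.283 , 0.7123]), 0.0026)
t 5.15 pos [ 0.6089 -0.1159  0.0585] jaw 67.52 q [-0.19  0.54 -0.02  1.01  0.    0.2 ] F [-0.3  0.7 -1.4] w 0.008
shift [-0.0025 -0.0032  0.0987] turn [0.0004 0.0006 0.0001]
```

View pics/side4.png

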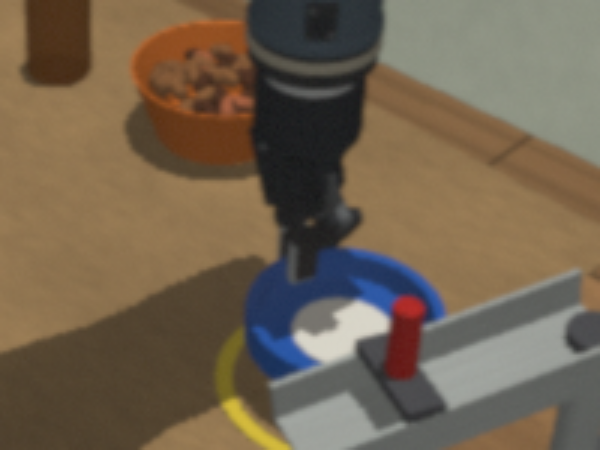

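View pics/top4.png

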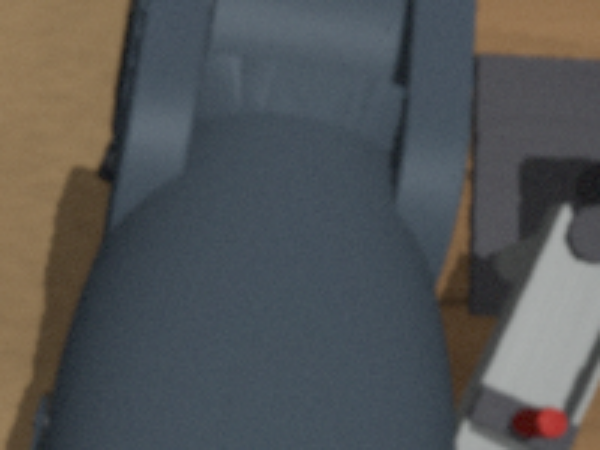

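The tray is over the ring and level in the side view. I'll lower it.

Emit:
step_arm:
  steps:
    - {"x": -0.0025,"y": -0.003,"z": 0.03,"ax": 0,"ay": 0,"az": 0}
    - {"x": -0.0025,"y": -0.003,"z": 0.06,"ax": 0,"ay": 0,"az": 0}
    - {"x": -0.0025,"y": -0.003,"z": 0.08,"ax": 0,"ay": 0,"az": 0}
    - {"x": -0.0025,"y": -0.003,"z": 0.09,"ax": 0,"ay": 0,"az": 0}
    - {"x": -0.0025,"y": -0.003,"z": 0.097,"ax": 0,"ay": 0,"az": 0}
    - {"x": -0.0025,"y": -0.003,"z": 0.1,"ax": 0,"ay": 0,"az": 0}
    - {"x": -0.0025,"y": -0.003,"z": 0.1,"ax": 0,"ay": 0,"az": 0}
    - {"x": -0.0025,"y": -0.003,"z": 0.1,"ax": 0,"ay": 0,"az": 0}

```text
clock: 5.95
tool_pos: [0.6097, -0.1175, 0.0189]
tool_rot: [0.001, 0.195, 0.981, 0.0]
wrist_force: [-0.3, 1.0, 0.3]
grip_width: 0.0076
```

```bash
python3 mv.py .6094 -.1175 .018 67.5
```

```text
t 5.95 pos [ 0.6097 -0.1175  0.0189] jaw 67.52 q [-0.19  0.58 -0.07  0.92  0.    0.2 ] F [-0.3  1.   0.3] w 0.0076
shift [ 0.0007 -0.0003  0.0022] turn [0.0005 0.0009 0.0001]
```

Emit:
step_arm:
  steps:
    - {"x": 0,"y": 0,"z": 0,"ax": 0,"ay": 0,"az": 0}
    - {"x": 0,"y": 0,"z": 0,"ax": 0,"ay": 0,"az": 0}
    - {"x": 0,"y": 0,"z": 0,"ax": 0,"ay": 0,"az": 0}
    - {"x": 0,"y": 0,"z": 0,"ax": 0,"ay": 0,"az": 0}
    - {"x": 0,"y": 0,"z": -0.05,"ax": 0,"ay": 0,"az": 0}
    - {"x": 0,"y": 0,"z": -0.15,"ax": 0,"ay": 0,"az": 0}
    - {"x": 0,"y": 0,"z": -0.25,"ax": 0,"ay": 0,"az": 0}
    - {"x": 0,"y": 0.1,"z": -0.35,"ax": 0,"ay": 0,"az": 0}
    - {"x": 0,"y": 0.22,"z": -0.4,"ax": 0,"ay": 0,"az": 0}
    - {"x": 0.05,"y": 0.34,"z": -0.4,"ax": 0,"ay": 0,"az": 0}
    - {"x": 0.1,"y": 0.46,"z": -0.4,"ax": 0,"ay": 0,"az": 0}
    - {"x": 0.15,"y": 0.58,"z": -0.4,"ax": 0,"ay": 0,"az": 0}
  gripper: 0.5

```text
clock: 7.15
tool_pos: [0.6425, 0.1087, 0.1793]
tool_rot: [0.002, 0.195, 0.981, 0.001]
wrist_force: [1.5, 0.1, 0.1]
grip_width: 0.043
```

```bash
python3 mv.py .4895 .3322 .18 67.5
```

```text
t 7.15 pos [0.6425 0.1087 0.1793] jaw 67.5 q [ 0.17  0.55  0.3   1.32 -0.    0.56] F [1.5 0.1 0.1] w 0.043
shift [ 0.5673  0.3698 -0.0029] turn [ 0.0006  0.001  -0.    ]
```

Emit:
step_arm:
  steps:
    - {"x": 0.07,"y": 0.05,"z": -0.05,"ax": 0,"ay": 0,"az": 0}
    - {"x": 0.15,"y": 0.1,"z": -0.05,"ax": 0,"ay": 0,"az": 0}
    - {"x": 0.23,"y": 0.15,"z": -0.05,"ax": 0,"ay": 0,"az": 0}
    - {"x": 0.31,"y": 0.2,"z": -0.05,"ax": 0,"ay": 0,"az": 0}
    - {"x": 0.39,"y": 0.25,"z": -0.05,"ax": 0,"ay": 0,"az": 0}
    - {"x": 0.47,"y": 0.3,"z": -0.05,"ax": 0,"ay": 0,"az": 0}
    - {"x": 0.54,"y": 0.35,"z": -0.03,"ax": 0,"ay": 0,"az": 0}
    - {"x": 0.567,"y": 0.37,"z": -0.003,"ax": 0,"ay": 0,"az": 0}
    - {"x": 0.567,"y": 0.37,"z": -0.003,"ax": 0,"ay": 0,"az": 0}
    - {"x": 0.567,"y": 0.37,"z": -0.003,"ax": 0,"ay": 0,"az": 0}
  gripper: 1

```text
clock: 8.15
tool_pos: [0.4898, 0.3317, 0.1799]
tool_rot: [0.002, 0.195, 0.981, 0.0]
wrist_force: [0.1, -0.5, 0.3]
grip_width: 0.0853
```

```bash
python3 mv.py .4895 .3322 .06 67.5
python3 - <<'E'
from station import viewer
from h import *
for n,b,d in(("side",(320,250,450,370),(350,270,420,340)),("top",(330,170,470,310),(350,180,440,285))):
    s=viewer.snapshot(n);np.savez(n+"5.npz",**s);x0,y0,x1,y1=b;cv2.imwrite(f"pics/{n}5.png",cv2.resize(s["pixels"][y0:y1,x0:x1,::-1],None,fx=4,fy=4))
    cv2.imwrite(f"pics/{n}5f.png",s["pixels"][:,:,::-1])
    try:
        w=big(mask(s,(0,0,170),(180,60,255)),d);print(" disc",circ(plane(s,w,.005)))
        w=big(mask(s,(105,120,60),(125,255,255)),d);print(" rim",circ(plane(s,w,.026)))
    except Exception as e: print(e)
E
```

```text
t 8.15 pos [0.4898 0.3317 0.1799] jaw 67.5 q [ 0.6   0.42  0.1   1.25 -0.    0.99] F [ 0.1 -0.5  0.3] w 0.0853
shift [0.0022 0.0005 0.2996] turn [0.0004 0.001  0.    ]
 disc (array([ 0.5941, -0.1547,  0.0178]), 0.006)
 rim (array([ 0.5816, -0.1728,  0.0612]), 0.0194)
 disc (array([ 0.5881, -0.1775,  0.0354]), 0.0007)
 rim (array([ 0.5864, -0.1758,  0.0675]), 0.0007)
```

View pics/top5.png

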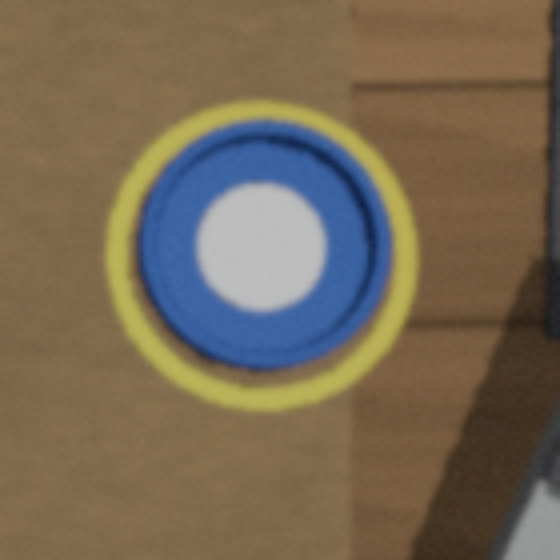

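View pics/side5f.png

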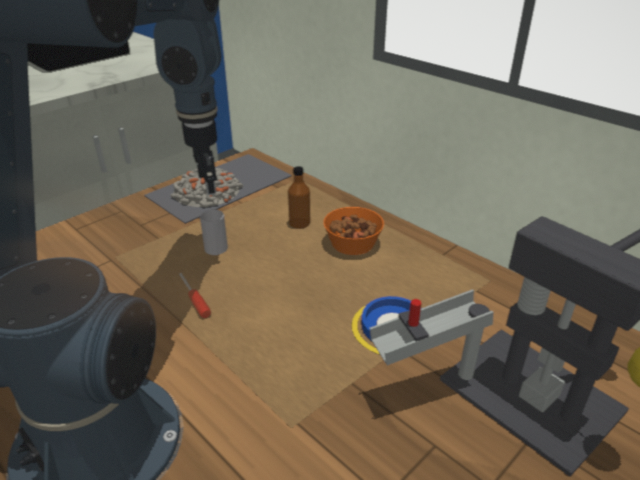

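Tray: the disc centre is at (0.5881, −0.1775), against the ring centre at (0.5843, −0.1782). The tray lies flat inside the ring but about 4 mm too far in x. I'll mend that before the tin goes on.

Emit:
step_arm:
  steps:
    - {"x": -0.08,"y": -0.06,"z": -0.05,"ax": 0,"ay": 0,"az": 0}
    - {"x": -0.16,"y": -0.12,"z": -0.05,"ax": 0,"ay": 0,"az": 0}
    - {"x": -0.24,"y": -0.18,"z": -0.05,"ax": 0,"ay": 0,"az": 0}
    - {"x": -0.32,"y": -0.25,"z": -0.05,"ax": 0,"ay": 0,"az": 0}
    - {"x": -0.4,"y": -0.33,"z": -0.05,"ax": 0,"ay": 0,"az": 0}
    - {"x": -0.48,"y": -0.41,"z": -0.05,"ax": 0,"ay": 0,"az": 0}
    - {"x": -0.55,"y": -0.5,"z": -0.05,"ax": 0,"ay": 0,"az": 0}
    - {"x": -0.6,"y": -0.6,"z": -0.03,"ax": 0,"ay": 0,"az": 0}
    - {"x": -0.65,"y": -0.7,"z": 0,"ax": 0,"ay": 0,"az": 0}
    - {"x": -0.7,"y": -0.8,"z": 0.05,"ax": 0,"ay": 0,"az": 0}
    - {"x": -0.71,"y": -0.88,"z": 0.1,"ax": 0,"ay": 0,"az": 0}
    - {"x": -0.71,"y": -0.9,"z": 0.2,"ax": 0,"ay": 0,"az": 0}
  gripper: 0.5

```text
clock: 9.45
tool_pos: [0.6157, -0.1151, 0.1023]
tool_rot: [0.004, 0.198, 0.98, 0.0]
wrist_force: [0.7, 0.3, -0.3]
grip_width: 0.0429
```

```bash
python3 mv.py .6132 -.117 .07 67.5 .6132 -.117 .0165 67.5
```

```text
t 9.45 pos [ 0.6157 -0.1151  0.1023] jaw 67.15 q [-0.18  0.52  0.06  1.1   0.    0.21] F [ 0.7  0.3 -0.3] w 0.0429
shift [ 0.0046 -0.0071  0.0806] turn [ 0.0007  0.0027 -0.0019]
shift [ 0.0058 -0.0074  0.2144] turn [ 0.0007  0.0027 -0.0019]
```

Emit:
step_arm:
  steps:
    - {"x": 0.0046,"y": -0.007,"z": 0.08,"ax": 0.001,"ay": 0.0027,"az": -0.002}
    - {"x": 0.0046,"y": -0.007,"z": 0.09,"ax": 0.001,"ay": 0.0027,"az": -0.002}
    - {"x": 0.005,"y": -0.007,"z": 0.13,"ax": 0.001,"ay": 0.0027,"az": -0.002}
    - {"x": 0.0055,"y": -0.0074,"z": 0.18,"ax": 0.001,"ay": 0.0027,"az": -0.002}
    - {"x": 0.0058,"y": -0.0074,"z": 0.212,"ax": 0.001,"ay": 0.0027,"az": -0.002}
    - {"x": 0.0058,"y": -0.0074,"z": 0.212,"ax": 0.001,"ay": 0.0027,"az": -0.002}
    - {"x": 0.0058,"y": -0.0074,"z": 0.212,"ax": 0.001,"ay": 0.0027,"az": -0.002}
    - {"x": 0.0058,"y": -0.0074,"z": 0.212,"ax": 0.001,"ay": 0.0027,"az": -0.002}

```text
clock: 10.25
tool_pos: [0.614, -0.1172, 0.0188]
tool_rot: [0.001, 0.195, 0.981, -0.0]
wrist_force: [0.1, -0.6, -0.2]
grip_width: 0.0427
```

```bash
python3 mv.py .6094 -.1177 .0165 67.5
```

```text
t 10.25 pos [ 0.614  -0.1172  0.0188] jaw 67.51 q [-0.19  0.59 -0.05  0.93 -0.    0.2 ] F [ 0.1 -0.6 -0.2] w 0.0427
shift [ 0.0101 -0.0056  0.0058] turn [-0.0002  0.0005  0.0001]
```

Emit:
step_arm:
  steps:
    - {"x": 0,"y": 0,"z": 0,"ax": 0,"ay": 0,"az": 0}
    - {"x": 0,"y": 0,"z": 0,"ax": 0,"ay": 0,"az": 0}
    - {"x": 0,"y": 0,"z": 0,"ax": 0,"ay": 0,"az": 0}
    - {"x": 0,"y": 0,"z": 0,"ax": 0,"ay": 0,"az": 0}
    - {"x": 0,"y": 0,"z": 0,"ax": 0,"ay": 0,"az": 0}
    - {"x": 0.004,"y": -0.004,"z": 0,"ax": 0,"ay": 0,"az": 0}
    - {"x": 0.0083,"y": -0.008,"z": 0,"ax": 0,"ay": 0,"az": 0}
    - {"x": 0.0083,"y": -0.008,"z": 0,"ax": 0,"ay": 0,"az": 0}
    - {"x": 0.0083,"y": -0.008,"z": 0,"ax": 0,"ay": 0,"az": 0}
    - {"x": 0.0083,"y": -0.008,"z": 0,"ax": 0,"ay": 0,"az": 0}
  gripper: 0
  grip_force: 40

```text
clock: 11.25
tool_pos: [0.6103, -0.119, 0.0196]
tool_rot: [0.002, 0.195, 0.981, -0.0]
wrist_force: [1.6, 0.9, 7.7]
grip_width: 0.0077
```

Emit:
step_arm:
  steps:
    - {"x": 0,"y": 0,"z": 0,"ax": 0,"ay": 0,"az": 0}
    - {"x": 0,"y": 0,"z": 0,"ax": 0,"ay": 0,"az": 0}
    - {"x": 0,"y": 0,"z": 0,"ax": 0,"ay": 0,"az": 0}
    - {"x": 0,"y": 0,"z": 0,"ax": 0,"ay": 0,"az": 0}
    - {"x": 0,"y": 0,"z": -0.05,"ax": 0,"ay": 0,"az": 0}
    - {"x": 0,"y": 0,"z": -0.15,"ax": 0,"ay": 0,"az": 0}
    - {"x": 0,"y": 0,"z": -0.25,"ax": 0,"ay": 0,"az": 0}
    - {"x": 0,"y": 0.1,"z": -0.35,"ax": 0,"ay": 0,"az": 0}
    - {"x": 0,"y": 0.22,"z": -0.4,"ax": 0,"ay": 0,"az": 0}
    - {"x": 0.05,"y": 0.34,"z": -0.4,"ax": 0,"ay": 0,"az": 0}
    - {"x": 0.1,"y": 0.46,"z": -0.4,"ax": 0,"ay": 0,"az": 0}
    - {"x": 0.15,"y": 0.58,"z": -0.4,"ax": 0,"ay": 0,"az": 0}
  gripper: 0.5

```text
clock: 12.45
tool_pos: [0.643, 0.1075, 0.1795]
tool_rot: [0.002, 0.195, 0.981, -0.0]
wrist_force: [0.4, -1.3, 0.1]
grip_width: 0.0427
```

```bash
python3 mv.py .4895 .3322 .18 67.5
python3 - <<'E'
from station import viewer
from h import *
for n,b,d in(("top",(330,170,470,310),(350,180,440,285)),):
    s=viewer.snapshot(n);np.savez(n+"6.npz",**s);x0,y0,x1,y1=b;cv2.imwrite(f"pics/{n}6.png",cv2.resize(s["pixels"][y0:y1,x0:x1,::-1],None,fx=4,fy=4))
    w=big(mask(s,(0,0,170),(180,60,255)),d);print(" disc",circ(plane(s,w,.005)))
    w=big(mask(s,(105,120,60),(125,255,255)),d);print(" rim",circ(plane(s,w,.026)))
    w=big(mask(s,(22,120,120),(35,255,255)),b);print(" ring",circ(plane(s,w,0)))
E
```

```text
t 12.45 pos [0.643  0.1075 0.1795] jaw 67.5 q [ 0.17  0.55  0.3   1.32 -0.    0.56] F [ 0.4 -1.3  0.1] w 0.0427
shift [ 0.5696  0.3721 -0.0032] turn [-0.      0.0011 -0.    ]
 disc (array([ 0.5852, -0.1771,  0.0357]), 0.0006)
 rim (array([ 0.5838, -0.1758,  0.0676]), 0.0007)
 ring (array([ 0.5845, -0.1787,  0.0881]), 0.0007)
```

View pics/top6.png

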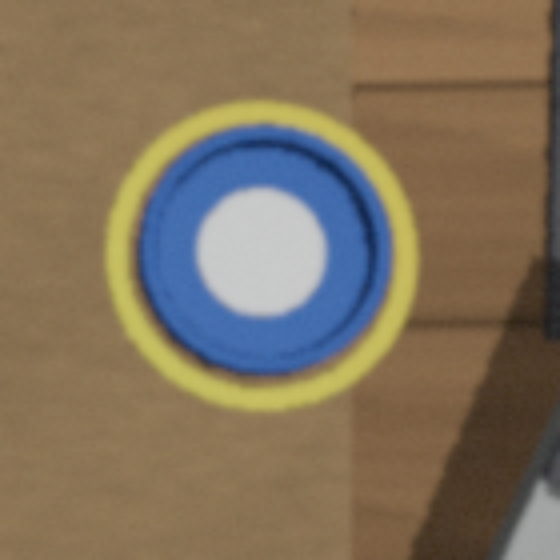

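The tray is now within about 2 mm of the ring's centre. Next is the tin.

Emit:
step_arm:
  steps:
    - {"x": 0.07,"y": 0.05,"z": -0.05,"ax": 0,"ay": 0,"az": 0}
    - {"x": 0.15,"y": 0.1,"z": -0.05,"ax": 0,"ay": 0,"az": 0}
    - {"x": 0.23,"y": 0.15,"z": -0.05,"ax": 0,"ay": 0,"az": 0}
    - {"x": 0.31,"y": 0.2,"z": -0.05,"ax": 0,"ay": 0,"az": 0}
    - {"x": 0.39,"y": 0.25,"z": -0.05,"ax": 0,"ay": 0,"az": 0}
    - {"x": 0.47,"y": 0.3,"z": -0.05,"ax": 0,"ay": 0,"az": 0}
    - {"x": 0.54,"y": 0.35,"z": -0.03,"ax": 0,"ay": 0,"az": 0}
    - {"x": 0.57,"y": 0.372,"z": -0.003,"ax": 0,"ay": 0,"az": 0}
    - {"x": 0.57,"y": 0.372,"z": -0.003,"ax": 0,"ay": 0,"az": 0}
    - {"x": 0.57,"y": 0.372,"z": -0.003,"ax": 0,"ay": 0,"az": 0}
    - {"x": 0.57,"y": 0.372,"z": -0.003,"ax": 0,"ay": 0,"az": 0}
  gripper: 1

```text
clock: 13.6
tool_pos: [0.4884, 0.3378, 0.1804]
tool_rot: [0.001, 0.193, 0.981, 0.001]
wrist_force: [-0.3, 1.0, -0.2]
grip_width: 0.0855
```

```bash
python3 mv.py .4895 .3322 .062 67.5
```

```text
t 13.6 pos [0.4884 0.3378 0.1804] jaw 67.71 q [ 0.61  0.42  0.1   1.25 -0.    0.99] F [-0.3  1.  -0.2] w 0.0855
shift [-0.0072 -0.0126  0.296 ] turn [0.0007 0.0007 0.0012]
```

Emit:
step_arm:
  steps:
    - {"x": -0.007,"y": -0.0126,"z": 0.06,"ax": 0,"ay": 0,"az": 0.001}
    - {"x": -0.007,"y": -0.0126,"z": 0.1,"ax": 0,"ay": 0,"az": 0.001}
    - {"x": -0.007,"y": -0.0126,"z": 0.1,"ax": 0,"ay": 0,"az": 0.001}
    - {"x": -0.007,"y": -0.0126,"z": 0.1,"ax": 0,"ay": 0,"az": 0.001}

```text
clock: 14.0
tool_pos: [0.4898, 0.3316, 0.1411]
tool_rot: [0.001, 0.195, 0.981, 0.001]
wrist_force: [0.4, 0.1, 0.0]
grip_width: 0.0853
```

```bash
python3 mv.py .4895 .3322 .062 67.5
```

```text
t 14.0 pos [0.4898 0.3316 0.1411] jaw 67.47 q [ 0.6   0.43  0.02  1.16 -0.    0.99] F [0.4 0.1 0. ] w 0.0853
shift [0.0017 0.0005 0.1978] turn [ 0.0007  0.0008 -0.0002]
```

Emit:
step_arm:
  steps:
    - {"x": 0.0015,"y": 0.0005,"z": 0.03,"ax": 0,"ay": 0.001,"az": 0}
    - {"x": 0.0015,"y": 0.0005,"z": 0.07,"ax": 0,"ay": 0.001,"az": 0}
    - {"x": 0.0015,"y": 0.0005,"z": 0.11,"ax": 0,"ay": 0.001,"az": 0}
    - {"x": 0.0015,"y": 0.0005,"z": 0.15,"ax": 0,"ay": 0.001,"az": 0}
    - {"x": 0.0015,"y": 0.0005,"z": 0.185,"ax": 0,"ay": 0.001,"az": 0}
    - {"x": 0.0015,"y": 0.0005,"z": 0.198,"ax": 0,"ay": 0.001,"az": 0}
    - {"x": 0.0015,"y": 0.0005,"z": 0.198,"ax": 0,"ay": 0.001,"az": 0}
    - {"x": 0.0015,"y": 0.0005,"z": 0.198,"ax": 0,"ay": 0.001,"az": 0}

```text
clock: 14.8
tool_pos: [0.49, 0.3324, 0.0626]
tool_rot: [0.0, 0.195, 0.981, 0.002]
wrist_force: [0.0, 0.2, 0.0]
grip_width: 0.0855
```

```bash
python3 mv.py .4895 .3322 .062 67.5
python3 - <<'E'
from station import viewer
import cv2
s=viewer.snapshot("side");x0,y0,x1,y1=140,130,300,260;cv2.imwrite("pics/side7.png",cv2.resize(s["pixels"][y0:y1,x0:x1,::-1],None,fx=4,fy=4))
E
```

```text
t 14.8 pos [0.49   0.3324 0.0626] jaw 67.47 q [ 0.6   0.49 -0.1   0.98  0.    0.99] F [0.  0.2 0. ] w 0.0855
shift [ 0.001  -0.0008  0.0015] turn [ 0.001  -0.     -0.0002]
```

View pics/side7.png

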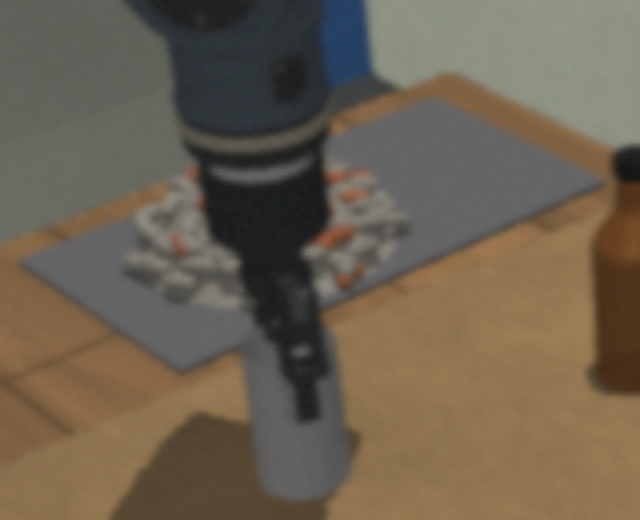

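The fingers straddle the tin, the near one at about (300,390) in the crop, and the tin still stands upright. I'll close.

Emit:
step_arm:
  steps:
    - {"x": 0,"y": 0,"z": 0,"ax": 0,"ay": 0,"az": 0}
    - {"x": 0,"y": 0,"z": 0,"ax": 0,"ay": 0,"az": 0}
    - {"x": 0,"y": 0,"z": 0,"ax": 0,"ay": 0,"az": 0}
    - {"x": 0,"y": 0,"z": 0,"ax": 0,"ay": 0,"az": 0}
    - {"x": 0,"y": 0,"z": 0,"ax": 0,"ay": 0,"az": 0}
    - {"x": 0,"y": 0,"z": 0,"ax": 0,"ay": 0,"az": 0}
    - {"x": 0,"y": 0,"z": -0.02,"ax": 0,"ay": 0,"az": 0}
    - {"x": 0,"y": 0,"z": -0.05,"ax": 0,"ay": 0,"az": 0}
    - {"x": 0,"y": 0,"z": -0.08,"ax": 0,"ay": 0,"az": 0}
    - {"x": 0,"y": 0,"z": -0.1,"ax": 0,"ay": 0,"az": 0}
    - {"x": 0,"y": 0,"z": -0.1,"ax": 0,"ay": 0,"az": 0}
  gripper: 0
  grip_force: 30

```text
clock: 15.95
tool_pos: [0.4908, 0.3328, 0.1045]
tool_rot: [0.001, 0.195, 0.981, 0.002]
wrist_force: [-0.3, -0.8, -1.6]
grip_width: 0.0592
```

```bash
python3 mv.py .585 -.1775 .13 67.5
python3 - <<'E'
from station import viewer
import cv2
s=viewer.snapshot("side");x0,y0,x1,y1=140,130,300,260;cv2.imwrite("pics/side8.png",cv2.resize(s["pixels"][y0:y1,x0:x1,::-1],None,fx=4,fy=4))
E
```

```text
t 15.95 pos [0.4908 0.3328 0.1045] jaw 67.47 q [ 0.59  0.45 -0.04  1.07  0.    0.99] F [-0.3 -0.8 -1.6] w 0.0592
shift [-0.7066 -1.0877 -0.0687] turn [ 0.0017  0.0004 -0.0002]
```

View pics/side8.png

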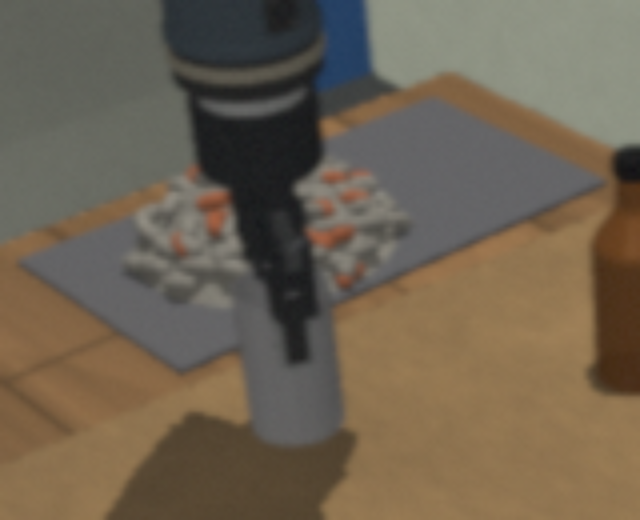

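The tin is lifted upright with the jaws at 59 mm. I'll carry it across at about 80 mm clearance.

Emit:
step_arm:
  steps:
    - {"x": -0.02,"y": -0.03,"z": -0.03,"ax": 0,"ay": 0,"az": 0}
    - {"x": -0.05,"y": -0.075,"z": -0.06,"ax": 0,"ay": 0,"az": 0}
    - {"x": -0.09,"y": -0.135,"z": -0.09,"ax": 0,"ay": 0,"az": 0}
    - {"x": -0.13,"y": -0.2,"z": -0.1,"ax": 0,"ay": 0,"az": 0}
    - {"x": -0.17,"y": -0.265,"z": -0.1,"ax": 0,"ay": 0,"az": 0}
    - {"x": -0.21,"y": -0.33,"z": -0.1,"ax": 0,"ay": 0,"az": 0}
    - {"x": -0.25,"y": -0.395,"z": -0.1,"ax": 0,"ay": 0,"az": 0}
    - {"x": -0.29,"y": -0.46,"z": -0.1,"ax": 0,"ay": 0,"az": 0}
    - {"x": -0.33,"y": -0.52,"z": -0.1,"ax": 0,"ay": 0,"az": 0}
    - {"x": -0.37,"y": -0.58,"z": -0.1,"ax": 0,"ay": 0,"az": 0}
    - {"x": -0.4,"y": -0.62,"z": -0.1,"ax": 0,"ay": 0,"az": 0}
    - {"x": -0.41,"y": -0.64,"z": -0.1,"ax": 0,"ay": 0,"az": 0}

```text
clock: 17.2
tool_pos: [0.5437, 0.0309, 0.1427]
tool_rot: [0.001, 0.196, 0.981, 0.002]
wrist_force: [-0.1, -0.5, -1.4]
grip_width: 0.0597
```

```bash
python3 mv.py .585 -.1775 .13 67.5
```

```text
t 17.2 pos [0.5437 0.0309 0.1427] jaw 67.35 q [ 0.05  0.34 -0.11  1.12  0.    0.45] F [-0.1 -0.5 -1.4] w 0.0597
shift [-0.2958 -0.4411  0.0301] turn [ 0.0013  0.0003 -0.0008]
```

Emit:
step_arm:
  steps:
    - {"x": -0.02,"y": -0.03,"z": 0,"ax": 0,"ay": 0,"az": 0}
    - {"x": -0.05,"y": -0.075,"z": 0,"ax": 0,"ay": 0,"az": 0}
    - {"x": -0.09,"y": -0.135,"z": 0,"ax": 0,"ay": 0,"az": 0}
    - {"x": -0.13,"y": -0.195,"z": 0,"ax": 0,"ay": 0,"az": 0}
    - {"x": -0.17,"y": -0.255,"z": 0,"ax": 0,"ay": 0,"az": 0}
    - {"x": -0.21,"y": -0.315,"z": 0,"ax": 0,"ay": 0,"az": 0}
    - {"x": -0.25,"y": -0.37,"z": 0,"ax": 0,"ay": 0,"az": 0}
    - {"x": -0.275,"y": -0.41,"z": 0,"ax": 0,"ay": 0,"az": 0}
    - {"x": -0.29,"y": -0.434,"z": 0.01,"ax": 0,"ay": 0,"az": 0}
    - {"x": -0.296,"y": -0.441,"z": 0.03,"ax": 0.001,"ay": 0,"az": -0.001}
    - {"x": -0.296,"y": -0.441,"z": 0.03,"ax": 0.001,"ay": 0,"az": -0.001}
    - {"x": -0.296,"y": -0.441,"z": 0.03,"ax": 0.001,"ay": 0,"az": -0.001}

```text
clock: 18.4
tool_pos: [0.5847, -0.1765, 0.1296]
tool_rot: [-0.0, 0.194, 0.981, 0.001]
wrist_force: [-0.4, 0.1, -1.1]
grip_width: 0.0593
```

```bash
python3 mv.py .585 -.1775 .080 67.5 .585 -.1775 .068 67.5
python3 - <<'E'
from station import viewer
import cv2
s=viewer.snapshot("side");x0,y0,x1,y1=310,190,470,360;cv2.imwrite("pics/side9.png",cv2.resize(s["pixels"][y0:y1,x0:x1,::-1],None,fx=3.5,fy=3.5))
E
```

```text
t 18.4 pos [ 0.5847 -0.1765  0.1296] jaw 67.58 q [-0.29  0.48  0.07  1.16  0.    0.1 ] F [-0.4  0.1 -1.1] w 0.0593
shift [-0.0016 -0.0023  0.1241] turn [ 0.0003 -0.0001  0.0005]
shift [-0.0016 -0.0023  0.1541] turn [ 0.0003 -0.0001  0.0005]
```

View pics/side9.png

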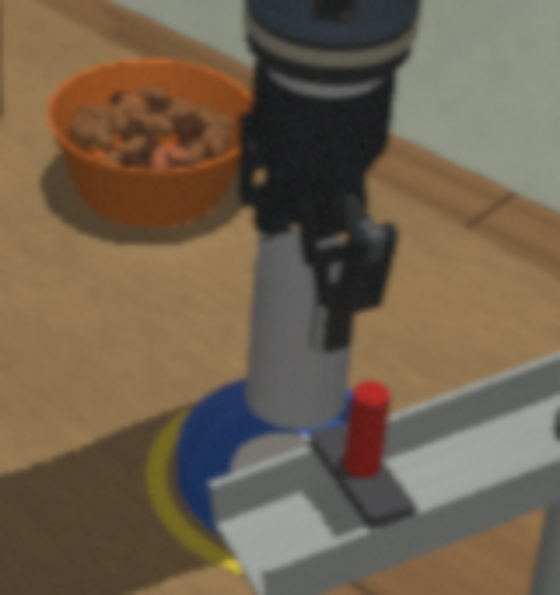

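The tin hangs upright over the white disc. I'll lower it slowly; contact should come at TCP z of about 0.0676.

Emit:
step_arm:
  steps:
    - {"x": -0.0016,"y": -0.0023,"z": 0.03,"ax": 0,"ay": 0,"az": 0}
    - {"x": -0.0016,"y": -0.0023,"z": 0.065,"ax": 0,"ay": 0,"az": 0}
    - {"x": -0.0016,"y": -0.0023,"z": 0.1,"ax": 0,"ay": 0,"az": 0}
    - {"x": -0.0016,"y": -0.0023,"z": 0.125,"ax": 0,"ay": 0,"az": 0}
    - {"x": -0.0016,"y": -0.0023,"z": 0.138,"ax": 0,"ay": 0,"az": 0}
    - {"x": -0.0016,"y": -0.0023,"z": 0.144,"ax": 0,"ay": 0,"az": 0}
    - {"x": -0.0016,"y": -0.0023,"z": 0.148,"ax": 0,"ay": 0,"az": 0}
    - {"x": -0.0016,"y": -0.0023,"z": 0.148,"ax": 0,"ay": 0,"az": 0}

```text
clock: 19.25
tool_pos: [0.5855, -0.1776, 0.0711]
tool_rot: [0.001, 0.194, 0.981, 0.0]
wrist_force: [-0.4, -0.1, -1.4]
grip_width: 0.0595
```

```bash
python3 mv.py .585 -.1775 .0672 67.5
```

```text
t 19.25 pos [ 0.5855 -0.1776  0.0711] jaw 67.59 q [-0.3   0.52 -0.03  1.02  0.    0.1 ] F [-0.4 -0.1 -1.4] w 0.0595
shift [ 0.0011 -0.0002  0.0097] turn [0.0004 0.0003 0.0005]
```

Emit:
step_arm:
  steps:
    - {"x": 0.001,"y": 0,"z": 0.004,"ax": 0,"ay": 0,"az": 0}
    - {"x": 0.001,"y": 0,"z": 0.007,"ax": 0,"ay": 0,"az": 0}
    - {"x": 0.001,"y": 0,"z": 0.0095,"ax": 0,"ay": 0,"az": 0}
    - {"x": 0.001,"y": 0,"z": 0.0095,"ax": 0,"ay": 0,"az": 0}

```text
clock: 19.65
tool_pos: [0.5857, -0.1779, 0.0684]
tool_rot: [0.002, 0.194, 0.981, 0.0]
wrist_force: [-3.6, -1.3, 11.5]
grip_width: 0.0596
```

```bash
python3 mv.py .585 -.1775 .066 67.5
python3 - <<'E'
from station import viewer
import cv2
s=viewer.snapshot("side");x0,y0,x1,y1=310,190,470,360;cv2.imwrite("pics/side10.png",cv2.resize(s["pixels"][y0:y1,x0:x1,::-1],None,fx=3.5,fy=3.5))
E
```

```text
t 19.65 pos [ 0.5857 -0.1779  0.0684] jaw 67.58 q [-0.3   0.52 -0.03  1.02  0.    0.1 ] F [-3.6 -1.3 11.5] w 0.0596
shift [0.0019 0.0002 0.0061] turn [0.0003 0.0009 0.0005]
```

View pics/side10.png

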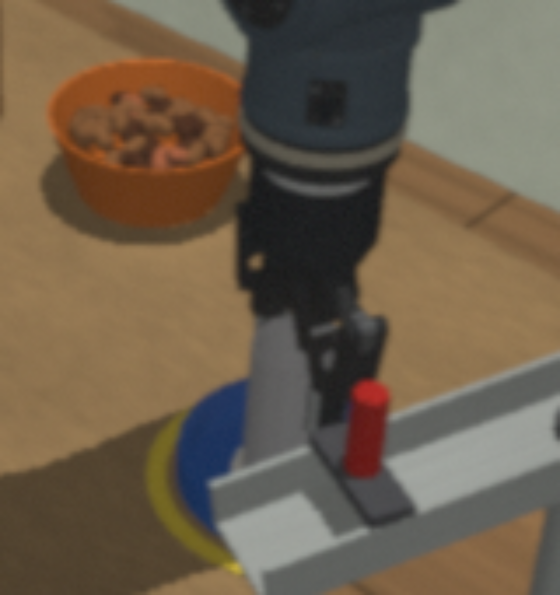

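It is in contact at 11 N. I'll ease off a hair, then open and go straight up.

Emit:
step_arm:
  steps:
    - {"x": 0,"y": 0,"z": 0,"ax": 0,"ay": 0,"az": 0}
    - {"x": 0,"y": 0,"z": 0,"ax": 0,"ay": 0,"az": 0}

```text
clock: 19.9
tool_pos: [0.5858, -0.1779, 0.0687]
tool_rot: [0.002, 0.194, 0.981, 0.0]
wrist_force: [0.5, 0.3, -1.8]
grip_width: 0.0592
```

Emit:
step_arm:
  steps:
    - {"x": 0,"y": 0,"z": 0,"ax": 0,"ay": 0,"az": 0}
    - {"x": 0,"y": 0,"z": 0,"ax": 0,"ay": 0,"az": 0}
    - {"x": 0,"y": 0,"z": 0,"ax": 0,"ay": 0,"az": 0}
    - {"x": 0,"y": 0,"z": 0,"ax": 0,"ay": 0,"az": 0}
    - {"x": 0,"y": 0,"z": 0,"ax": 0,"ay": 0,"az": 0}
  gripper: 1

```text
clock: 20.4
tool_pos: [0.5858, -0.1779, 0.0686]
tool_rot: [0.002, 0.194, 0.981, 0.0]
wrist_force: [0.4, -1.2, -0.5]
grip_width: 0.0854
```

```bash
python3 mv.py
```

```text
t 20.4 pos [ 0.5858 -0.1779  0.0686] jaw 67.58 q [-0.3   0.52 -0.03  1.02  0.    0.1 ] F [ 0.4 -1.2 -0.5] w 0.0854
```

Emit:
step_arm:
  steps:
    - {"x": 0,"y": 0,"z": -0.02,"ax": 0,"ay": 0,"az": 0}
    - {"x": 0,"y": 0,"z": -0.06,"ax": 0,"ay": 0,"az": 0}
    - {"x": 0,"y": 0,"z": -0.12,"ax": 0,"ay": 0,"az": 0}
    - {"x": 0,"y": 0,"z": -0.2,"ax": 0,"ay": 0,"az": 0}
    - {"x": 0,"y": 0,"z": -0.28,"ax": 0,"ay": 0,"az": 0}
    - {"x": 0,"y": 0,"z": -0.36,"ax": 0,"ay": 0,"az": 0}
    - {"x": 0,"y": 0,"z": -0.44,"ax": 0,"ay": 0,"az": 0}
    - {"x": 0,"y": 0,"z": -0.53,"ax": 0,"ay": 0,"az": 0}
    - {"x": 0,"y": 0,"z": -0.53,"ax": 0,"ay": 0,"az": 0}

```text
clock: 21.3
tool_pos: [0.5864, -0.1782, 0.2861]
tool_rot: [0.005, 0.194, 0.981, -0.0]
wrist_force: [0.6, -1.1, -0.0]
grip_width: 0.0855
```

```bash
python3 mv.py .453 -.312 .275 64.8
python3 - <<'E'
from station import viewer
import cv2
s=viewer.snapshot("side");x0,y0,x1,y1=310,190,510,360;cv2.imwrite("pics/side11.png",cv2.resize(s["pixels"][y0:y1,x0:x1,::-1],None,fx=3.5,fy=3.5))
E
```

```text
t 21.3 pos [ 0.5864 -0.1782  0.2861] jaw 67.58 q [-0.3   0.45  0.42  1.53  0.    0.1 ] F [ 0.6 -1.1 -0. ] w 0.0855
shift [ 0.181  -0.4363  0.025 ] turn [0.0006 0.0033 0.0154]
```

View pics/side11.png

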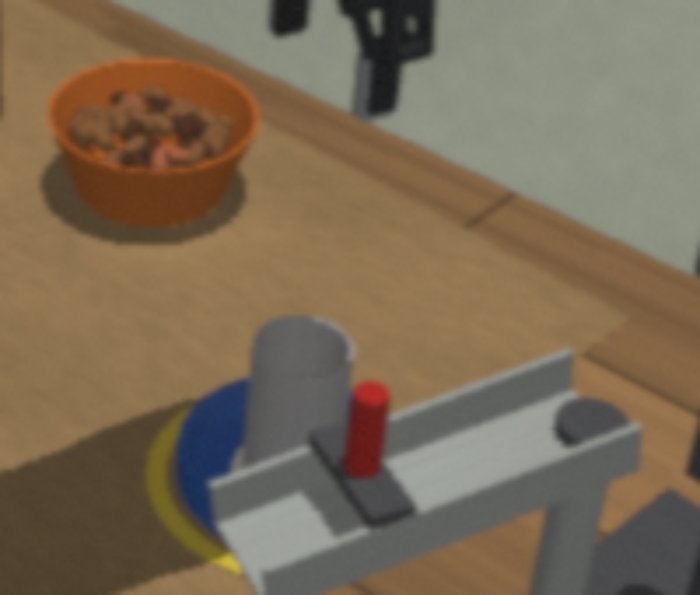

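The tin stands upright in the tray. I'll go above the chute grip and check the tin from the top on the way.

Emit:
step_arm:
  steps:
    - {"x": 0.02,"y": -0.05,"z": 0,"ax": 0,"ay": 0,"az": 0}
    - {"x": 0.06,"y": -0.13,"z": 0,"ax": 0,"ay": 0,"az": 0.01}
    - {"x": 0.1,"y": -0.23,"z": 0,"ax": 0,"ay": 0,"az": 0.015}
    - {"x": 0.14,"y": -0.33,"z": 0,"ax": 0,"ay": 0.003,"az": 0.015}
    - {"x": 0.17,"y": -0.41,"z": 0,"ax": 0,"ay": 0.003,"az": 0.015}
    - {"x": 0.181,"y": -0.436,"z": 0,"ax": 0,"ay": 0.003,"az": 0.015}
    - {"x": 0.181,"y": -0.436,"z": 0.01,"ax": 0,"ay": 0.003,"az": 0.015}
    - {"x": 0.181,"y": -0.436,"z": 0.01,"ax": 0,"ay": 0.003,"az": 0.015}
  gripper: 0.7

```text
clock: 22.15
tool_pos: [0.4528, -0.3111, 0.2777]
tool_rot: [-0.001, 0.218, 0.976, 0.001]
wrist_force: [0.3, 0.5, -1.0]
grip_width: 0.06
```

```bash
python3 mv.py .453 -.312 .210 64.8
python3 - <<'E'
from station import viewer
import cv2
for n,b in (("side",(310,190,510,360)),("top",(340,170,540,340))):
    s=viewer.snapshot(n);x0,y0,x1,y1=b;cv2.imwrite(f"pics/{n}12.png",cv2.resize(s["pixels"][y0:y1,x0:x1,::-1],None,fx=3.5,fy=3.5))
E
```

```text
t 22.15 pos [ 0.4528 -0.3111  0.2777] jaw 64.87 q [-0.6   0.32  0.2   1.46  0.   -0.16] F [ 0.3  0.5 -1. ] w 0.06
shift [-0.0019 -0.0021  0.1692] turn [ 0.0007 -0.0009  0.0004]
```

View pics/side12.png

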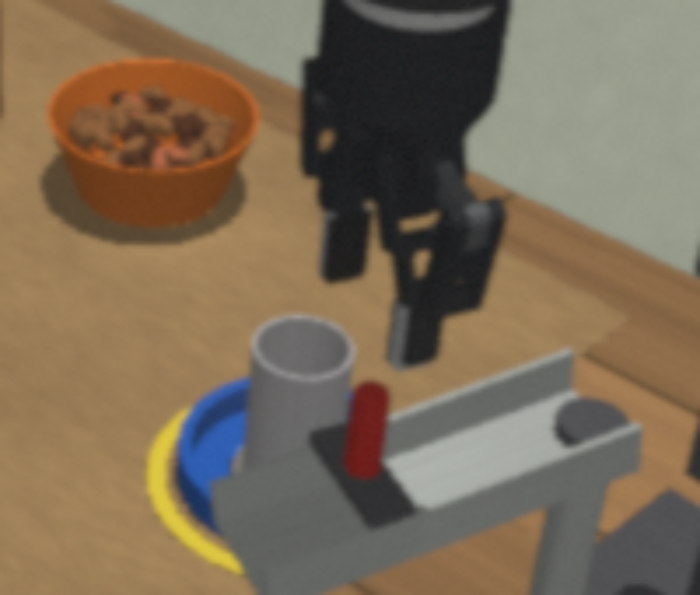

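View pics/top12.png

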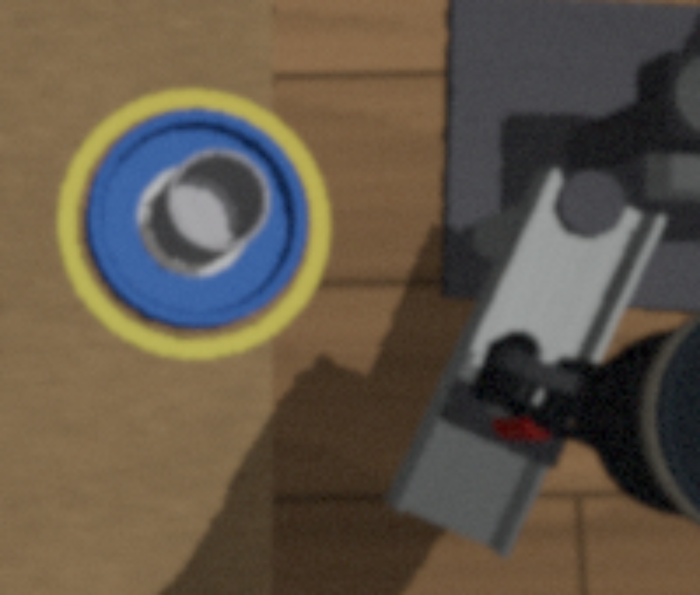

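Run:
```python
from h import *
T,S=load("top0.npz"),load("side0.npz")
print("tin",plane(T,(401.8,227.1),.105),plane(S,(396.1,289.1),.105))
print("grip pix", ((proj(S,[.4533,-.312,.233])-[310,190])*3.5), "tcp",((proj(S,[.4528,-.3111,.2777])-[310,190])*3.5))
```

```text
tin [[ 0.58412509 -0.17688639  0.105     ]] [[ 0.58450664 -0.17849919  0.105     ]]
grip pix [[369.17292562 389.41968587]] tcp [[376.45130435 313.82567149]]
```

The tin is centred at about (0.584, −0.178) by both views, and the gripper is over the grip. I'll descend.

Emit:
step_arm:
  steps:
    - {"x": -0.002,"y": -0.002,"z": 0.04,"ax": 0,"ay": -0.001,"az": 0}
    - {"x": -0.002,"y": -0.002,"z": 0.09,"ax": 0,"ay": -0.001,"az": 0}
    - {"x": -0.002,"y": -0.002,"z": 0.14,"ax": 0,"ay": -0.001,"az": 0}
    - {"x": -0.002,"y": -0.002,"z": 0.168,"ax": 0,"ay": -0.001,"az": 0}
    - {"x": -0.002,"y": -0.002,"z": 0.168,"ax": 0,"ay": -0.001,"az": 0}
    - {"x": -0.002,"y": -0.002,"z": 0.168,"ax": 0,"ay": -0.001,"az": 0}

```text
clock: 22.85
tool_pos: [0.454, -0.3114, 0.2116]
tool_rot: [0.001, 0.217, 0.976, 0.001]
wrist_force: [0.8, -0.4, 0.1]
grip_width: 0.0597
```

```bash
python3 mv.py .453 -.312 .210 64.8
python3 - <<'E'
from station import viewer
import cv2
for n,b in (("side",(310,190,510,360)),):
    s=viewer.snapshot(n);x0,y0,x1,y1=b;cv2.imwrite(f"pics/{n}13.png",cv2.resize(s["pixels"][y0:y1,x0:x1,::-1],None,fx=3.5,fy=3.5))
E
```

```text
t 22.85 pos [ 0.454  -0.3114  0.2116] jaw 64.98 q [-0.6   0.32  0.04  1.29  0.   -0.17] F [ 0.8 -0.4  0.1] w 0.0597
shift [ 0.0016 -0.0023  0.0039] turn [0.0006 0.0004 0.001 ]
```

View pics/side13.png

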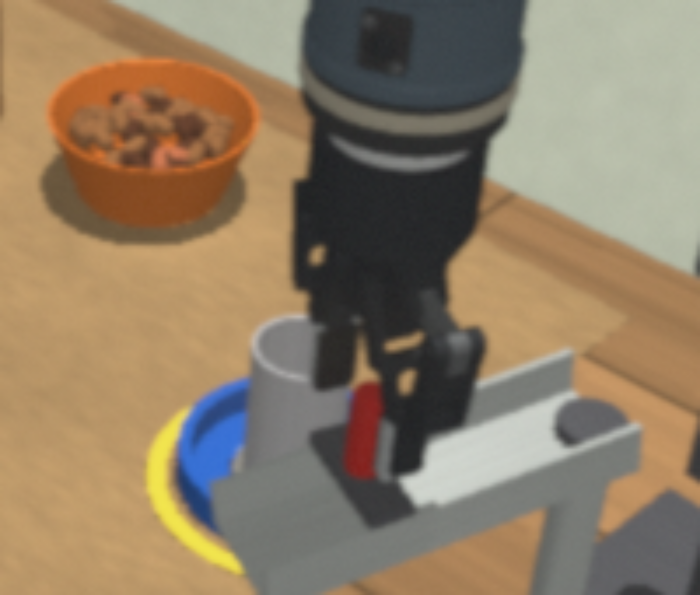

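The red grip stands between the fingers at about (365,430) in the crop. I'll close on it.

Emit:
step_arm:
  steps:
    - {"x": 0,"y": 0,"z": 0,"ax": 0,"ay": 0,"az": 0}
    - {"x": 0,"y": 0,"z": 0,"ax": 0,"ay": 0,"az": 0}
    - {"x": 0,"y": 0,"z": 0,"ax": 0,"ay": 0,"az": 0}
    - {"x": 0,"y": 0,"z": 0,"ax": 0,"ay": 0,"az": 0}
    - {"x": 0,"y": 0,"z": 0,"ax": 0,"ay": 0,"az": 0}
    - {"x": 0,"y": 0,"z": 0,"ax": 0,"ay": 0,"az": 0}
  gripper: 0
  grip_force: 25

```text
clock: 23.5
tool_pos: [0.4543, -0.3119, 0.2124]
tool_rot: [0.002, 0.217, 0.976, 0.0]
wrist_force: [-1.2, -0.1, 6.8]
grip_width: 0.0175
```

```bash
cat > arc.py <<'E'
import numpy as np,subprocess,sys
from station import readout
P=np.array([.571,-.3675]);o=readout.get_obs();w=o["tool_pos"][:2]-P
phi=np.degrees(np.arctan2(w[1],w[0]));print("r",np.hypot(*w),"phi",phi,"mouth ang",np.radians(phi-86.0))
a=[]
for d in map(float,sys.argv[1:]):
    f=np.radians(phi-d);a+=[*(P+.13*np.array([np.cos(f),np.sin(f)])),o["tool_pos"][2],phi-d-90]
subprocess.run(["python3","mv.py",*map(str,a)])
E
python3 arc.py 0 2 6 11 16 21 26 31 35 37
```

```text
t 23.5 pos [ 0.4543 -0.3119  0.2124] jaw 64.97 q [-0.6   0.32  0.04  1.29  0.   -0.17] F [-1.2 -0.1  6.8] w 0.0175
shift [ 0.0018  0.     -0.    ] turn [0.0005 0.0009 0.0026]
shift [0.0015 0.0114 0.    ] turn [0.0005 0.0009 0.0137]
shift [-0.0003  0.034   0.0001] turn [0.0006 0.0009 0.0359]
shift [-0.0047  0.062   0.0001] turn [0.0006 0.0009 0.0637]
shift [-0.0115  0.0895  0.0002] turn [0.0006 0.0008 0.0915]
shift [-0.0208  0.1163  0.0002] turn [0.0007 0.0008 0.1192]
shift [-0.0323  0.1422  0.0003] turn [0.0007 0.0008 0.147 ]
shift [-0.046   0.167   0.0004] turn [0.0008 0.0008 0.1748]
shift [-0.0585  0.1859  0.0005] turn [0.0008 0.0007 0.197 ]
shift [-0.0653  0.1951  0.0005] turn [0.0008 0.0007 0.2081]
r 0.12929220000709798 phi 154.50957115653728 mouth ang 1.195717585810915
```

Emit:
step_arm:
  steps:
    - {"x": 0.0015,"y": 0.011,"z": 0,"ax": 0,"ay": 0,"az": 0.014}
    - {"x": 0,"y": 0.034,"z": 0,"ax": 0,"ay": 0,"az": 0.036}
    - {"x": -0.0047,"y": 0.062,"z": 0,"ax": 0,"ay": 0,"az": 0.064}
    - {"x": -0.0115,"y": 0.0895,"z": 0,"ax": 0,"ay": 0,"az": 0.0915}
    - {"x": -0.021,"y": 0.116,"z": 0,"ax": 0,"ay": 0,"az": 0.119}
    - {"x": -0.032,"y": 0.142,"z": 0,"ax": 0,"ay": 0,"az": 0.147}
    - {"x": -0.046,"y": 0.167,"z": 0,"ax": 0,"ay": 0,"az": 0.175}
    - {"x": -0.0585,"y": 0.186,"z": 0,"ax": 0,"ay": 0,"az": 0.197}
    - {"x": -0.065,"y": 0.195,"z": 0,"ax": 0,"ay": 0,"az": 0.208}
    - {"x": -0.065,"y": 0.195,"z": 0,"ax": 0,"ay": 0,"az": 0.208}

```text
clock: 24.5
tool_pos: [0.5119, -0.2528, 0.2125]
tool_rot: [0.002, 0.519, 0.855, 0.0]
wrist_force: [6.2, -8.0, -5.4]
grip_width: 0.0171
```

```bash
python3 arc.py 2 6 11 16 20 24 27 29 31
```

```text
t 24.5 pos [ 0.5119 -0.2528  0.2125] jaw 27.47 q [-0.46  0.36  0.1   1.3   0.    0.63] F [ 6.2 -8.  -5.4] w 0.0171
shift [0.0023 0.0114 0.    ] turn [0.001  0.001  0.0123]
shift [0.0006 0.034  0.0001] turn [0.0011 0.001  0.0345]
shift [-0.0037  0.062   0.0002] turn [0.0011 0.0009 0.0623]
shift [-0.0104  0.0895  0.0003] turn [0.0011 0.0009 0.0901]
shift [-0.0175  0.1111  0.0004] turn [0.0012 0.0009 0.1123]
shift [-0.0261  0.1321  0.0005] turn [0.0012 0.0008 0.1345]
shift [-0.0335  0.1474  0.0006] turn [0.0012 0.0008 0.1512]
shift [-0.0388  0.1574  0.0006] turn [0.0013 0.0008 0.1623]
shift [-0.0446  0.1672  0.0007] turn [0.0013 0.0008 0.1734]
r 0.128996891957016 phi 117.24750333636537 mouth ang 0.5453718162474889
```

Emit:
step_arm:
  steps:
    - {"x": 0,"y": 0.011,"z": 0,"ax": 0,"ay": 0,"az": 0.012}
    - {"x": -0.002,"y": 0.034,"z": 0,"ax": 0,"ay": 0,"az": 0.0345}
    - {"x": -0.006,"y": 0.062,"z": 0,"ax": 0,"ay": 0,"az": 0.062}
    - {"x": -0.0125,"y": 0.0885,"z": 0,"ax": 0,"ay": 0,"az": 0.09}
    - {"x": -0.0195,"y": 0.11,"z": 0,"ax": 0,"ay": 0,"az": 0.112}
    - {"x": -0.028,"y": 0.131,"z": 0,"ax": 0,"ay": 0,"az": 0.1345}
    - {"x": -0.0355,"y": 0.146,"z": 0,"ax": 0,"ay": 0,"az": 0.151}
    - {"x": -0.0405,"y": 0.156,"z": 0,"ax": 0,"ay": 0,"az": 0.162}
    - {"x": -0.0405,"y": 0.156,"z": 0,"ax": 0,"ay": 0,"az": 0.162}
    - {"x": -0.0405,"y": 0.156,"z": 0,"ax": 0,"ay": 0,"az": 0.162}

```text
clock: 25.5
tool_pos: [0.5747, -0.2385, 0.2125]
tool_rot: [0.002, 0.717, 0.697, 0.001]
wrist_force: [2.7, -2.0, -4.9]
grip_width: 0.017
```

```bash
python3 arc.py 1 2 3 4 5
```

```text
t 25.5 pos [ 0.5747 -0.2385  0.2125] jaw -1.62 q [-0.39  0.47  0.27  1.36  0.    1.21] F [ 2.7 -2.  -4.9] w 0.017
shift [0.0023 0.0057 0.    ] turn [0.0013 0.0004 0.0057]
shift [0.0022 0.0113 0.    ] turn [0.0013 0.0004 0.0113]
shift [0.0019 0.017  0.0001] turn [0.0013 0.0004 0.0168]
shift [0.0016 0.0227 0.0001] turn [0.0013 0.0004 0.0224]
shift [0.0011 0.0283 0.0001] turn [0.0013 0.0004 0.0279]
r 0.12904739392086748 phi 88.34951005239984 mouth ang 0.04100668622308164
```

Almost there, with no stop force yet. I'll go on in small steps until the stop pushes back.

Emit:
step_arm:
  steps:
    - {"x": 0,"y": 0.0057,"z": 0,"ax": 0,"ay": 0,"az": 0.0055}
    - {"x": 0,"y": 0.011,"z": 0,"ax": 0,"ay": 0,"az": 0.011}
    - {"x": 0,"y": 0.013,"z": 0,"ax": 0,"ay": 0,"az": 0.013}
    - {"x": 0,"y": 0.013,"z": 0,"ax": 0,"ay": 0,"az": 0.013}

```text
clock: 25.9
tool_pos: [0.58, -0.2387, 0.2125]
tool_rot: [0.002, 0.731, 0.682, 0.001]
wrist_force: [2.0, -2.1, -3.1]
grip_width: 0.0171
```

```bash
python3 arc.py 1 2 3 4
```

```text
t 25.9 pos [ 0.58   -0.2387  0.2125] jaw -3.98 q [-0.39  0.49  0.28  1.37  0.    1.25] F [ 2.  -2.1 -3.1] w 0.0171
shift [0.0023 0.0057 0.    ] turn [0.0014 0.0004 0.0058]
shift [0.0021 0.0113 0.    ] turn [0.0014 0.0004 0.0113]
shift [0.0019 0.017  0.0001] turn [0.0014 0.0004 0.0169]
shift [0.0015 0.0227 0.0001] turn [0.0014 0.0004 0.0224]
r 0.1290745930961253 phi 85.98439826155084 mouth ang -0.00027230170497289437
```

Emit:
step_arm:
  steps:
    - {"x": 0,"y": 0.004,"z": 0,"ax": 0,"ay": 0,"az": 0.004}
    - {"x": 0,"y": 0.008,"z": 0,"ax": 0,"ay": 0,"az": 0.008}
    - {"x": 0,"y": 0.008,"z": 0,"ax": 0,"ay": 0,"az": 0.008}

```text
clock: 26.2
tool_pos: [0.5811, -0.2391, 0.2124]
tool_rot: [0.001, 0.74, 0.672, -0.001]
wrist_force: [-16.6, -2.2, 6.0]
grip_width: 0.0171
```

```bash
python3 arc.py 1 2 3 4
```

```text
t 26.2 pos [ 0.5811 -0.2391  0.2124] jaw -5.51 q [-0.39  0.49  0.29  1.37 -0.    1.28] F [-16.6  -2.2   6. ] w 0.0171
shift [ 0.0031  0.0056 -0.    ] turn [ 0.0001  0.0006 -0.0001]
shift [ 0.0031  0.0113 -0.    ] turn [0.0001 0.0006 0.0055]
shift [ 0.0029  0.017  -0.    ] turn [0.0001 0.0006 0.011 ]
shift [ 0.0027  0.0226 -0.    ] turn [0.0001 0.0006 0.0166]
r 0.12878078158936612 phi 85.50394574892418 mouth ang -0.00865777994978766
```

The stop pushes back with about 17 N. I'll open and go straight up.

Emit:
step_arm:
  steps:
    - {"x": 0,"y": 0,"z": 0,"ax": 0,"ay": 0,"az": 0}
    - {"x": 0,"y": 0,"z": 0,"ax": 0,"ay": 0,"az": 0}
    - {"x": 0,"y": 0,"z": 0,"ax": 0,"ay": 0,"az": 0}
    - {"x": 0,"y": 0,"z": 0,"ax": 0,"ay": 0,"az": 0}
    - {"x": 0,"y": 0,"z": -0.03,"ax": 0,"ay": 0,"az": 0}
    - {"x": 0,"y": 0,"z": -0.08,"ax": 0,"ay": 0,"az": 0}
    - {"x": 0,"y": 0,"z": -0.14,"ax": 0,"ay": 0,"az": 0}
    - {"x": 0,"y": 0,"z": -0.2,"ax": 0,"ay": 0,"az": 0}
    - {"x": 0,"y": 0,"z": -0.25,"ax": 0,"ay": 0,"az": 0}
    - {"x": 0,"y": 0,"z": -0.25,"ax": 0,"ay": 0,"az": 0}
  gripper: 0.6

```text
clock: 27.2
tool_pos: [0.5819, -0.2392, 0.316]
tool_rot: [0.003, 0.74, 0.672, 0.0]
wrist_force: [-1.0, -0.6, 1.0]
grip_width: 0.0513
```

```bash
python3 mv.py .45 .05 .32 -5.5
```

```text
t 27.2 pos [ 0.5819 -0.2392  0.316 ] jaw -5.51 q [-0.39  0.52  0.6   1.64 -0.    1.28] F [-1.  -0.6  1. ] w 0.0513
shift [ 0.6879 -0.3976 -0.0139] turn [ 0.0015  0.001  -0.0001]
```

Emit:
step_arm:
  steps:
    - {"x": 0.04,"y": -0.02,"z": 0,"ax": 0,"ay": 0,"az": 0}
    - {"x": 0.11,"y": -0.06,"z": 0,"ax": 0,"ay": 0,"az": 0}
    - {"x": 0.2,"y": -0.11,"z": 0,"ax": 0,"ay": 0,"az": 0}
    - {"x": 0.29,"y": -0.16,"z": 0,"ax": 0,"ay": 0,"az": 0}
    - {"x": 0.38,"y": -0.22,"z": 0,"ax": 0,"ay": 0,"az": 0}
    - {"x": 0.47,"y": -0.28,"z": 0,"ax": 0,"ay": 0,"az": 0}
    - {"x": 0.56,"y": -0.33,"z": 0,"ax": 0,"ay": 0,"az": 0}
    - {"x": 0.65,"y": -0.39,"z": 0,"ax": 0,"ay": 0,"az": 0}
    - {"x": 0.7,"y": -0.4,"z": 0,"ax": 0,"ay": 0,"az": 0}
    - {"x": 0.7,"y": -0.4,"z": 0,"ax": 0,"ay": 0,"az": 0}
    - {"x": 0.7,"y": -0.4,"z": 0,"ax": 0,"ay": 0,"az": 0}

```text
clock: 28.3
tool_pos: [0.4495, 0.055, 0.3145]
tool_rot: [0.003, 0.74, 0.673, 0.0]
wrist_force: [0.5, -0.3, -0.8]
grip_width: 0.0516
```

```bash
python3 - <<'E'
from station import viewer,readout
from h import *
for n,b in (("side",(310,190,510,360)),("top",(340,120,540,290))):
    s=viewer.snapshot(n);np.savez(n+"14.npz",**s);x0,y0,x1,y1=b;cv2.imwrite(f"pics/{n}14.png",cv2.resize(s["pixels"][y0:y1,x0:x1,::-1],None,fx=3.5,fy=3.5));cv2.imwrite(f"pics/{n}14f.png",s["pixels"][:,:,::-1])
    c=big(mask(s,(0,170,80),(6,255,255)),(430,190,500,290) if n=="top" else (380,220,470,330));print(n,cv2.boundingRect(c),c.mean(0))
E
python3 mv.py
```

```text
side (419, 249, 11, 24) [423.98181818 260.70909091]
top (442, 216, 9, 9) [446.1 220. ]
t 28.4 pos [0.4497 0.0543 0.3144] jaw -5.55 q [ 0.12  0.11  0.03  1.49 -0.    1.79] F [-0.1  0.1 -0.4] w 0.0509
```

View pics/side14f.png

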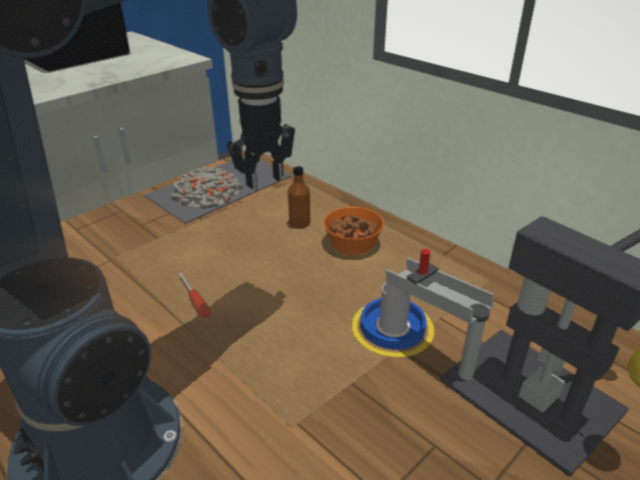

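View pics/top14.png

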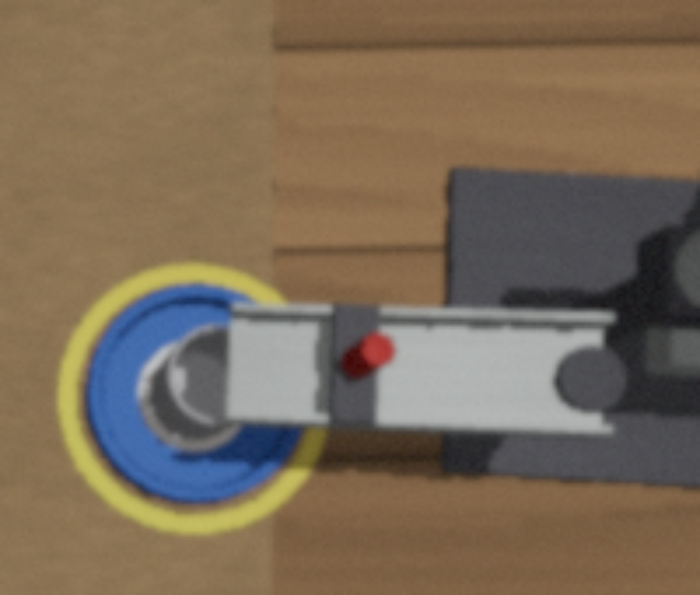

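View pics/side14.png

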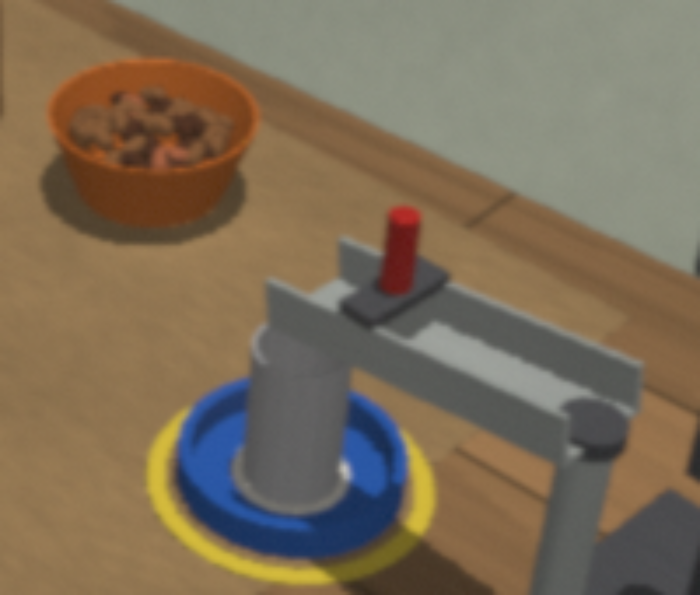

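Run:
```python
from h import *
T=load("top14.npz");S=load("side14.npz");P=np.array([.571,-.3675])
f=lambda u,b:((u[0]+.5)/3.5-.5+b[0],(u[1]+.5)/3.5-.5+b[1])
for s,u,b in((T,(377,350),(340,120)),(S,(404,217),(310,190))):
    g=plane(s,f(u,b),.233)[0];w=g[:2]-P;print("grip",g,np.hypot(*w),"ang",np.arctan2(w[1],w[0])-np.radians(86.0))
m=plane(T,f((228,364),(340,120)),.139)[0];print("mouth",m)
r=big(mask(T,(22,120,120),(35,255,255)),(350,180,405,290));print("ring",circ(plane(T,r,0)))
# undisturbed objects
A=load("top0.npz")
for nm,lo,hi,b in(("basin",(5,170,80),(15,255,255),(230,110,310,195)),):
    for s in(A,T):
        c=big(mask(s,lo,hi),b);print(nm,cv2.minEnclosingCircle(c))
A=load("side0.npz")
for nm,lo,hi,b in(("basin",(5,170,80),(15,255,255),(310,190,400,270)),("drv",(0,170,80),(6,255,255),(180,280,215,325)),("bottle",(5,100,30),(15,255,160),(280,170,315,235))):
    for s in(A,S): print(nm,cv2.boundingRect(big(mask(s,lo,hi),b)))
```

```text
grip [ 0.5792522  -0.23733176  0.233     ] 0.13042955466701533 ang 0.0065014891210135595
grip [ 0.57800162 -0.23914677  0.233     ] 0.12854405664493765 ang 0.015317565751373774
mouth [ 0.58644236 -0.17738502  0.139     ]
ring (array([ 0.5848, -0.1769,  0.0838]), 0.006)
basin ((269.77777099609375, 152.77777099609375), 34.982460021972656)
basin ((269.5504150390625, 152.59751892089844), 34.73908233642578)
basin (324, 207, 60, 48)
basin (324, 207, 60, 48)
drv (191, 290, 17, 23)
drv (190, 290, 13, 17)
bottle (280, 174, 35, 55)
bottle (280, 170, 35, 59)
```

Both views put the chute within about 0.01 rad of its stop, which is the size of the measuring error. The driver blob's change is the arm's shadow. There is time left, so I'll give the grip one light one-sided push to make sure it sits on the stop after the release.

```bash
python3 mv.py .580 -.239 .30 -5.5
```

```text
t 28.4 pos [0.4497 0.0543 0.3144] jaw -5.55 q [ 0.12  0.11  0.03  1.49 -0.    1.79] F [-0.1  0.1 -0.4] w 0.0509
shift [-0.6982  0.3949  0.0401] turn [ 0.0015  0.0011 -0.0003]
```

Emit:
step_arm:
  steps:
    - {"x": -0.04,"y": 0.02,"z": 0,"ax": 0,"ay": 0,"az": 0}
    - {"x": -0.11,"y": 0.06,"z": 0,"ax": 0,"ay": 0,"az": 0}
    - {"x": -0.2,"y": 0.11,"z": 0,"ax": 0,"ay": 0,"az": 0}
    - {"x": -0.29,"y": 0.16,"z": 0,"ax": 0,"ay": 0,"az": 0}
    - {"x": -0.38,"y": 0.215,"z": 0,"ax": 0,"ay": 0,"az": 0}
    - {"x": -0.47,"y": 0.27,"z": 0,"ax": 0,"ay": 0,"az": 0}
    - {"x": -0.56,"y": 0.32,"z": 0,"ax": 0,"ay": 0,"az": 0}
    - {"x": -0.64,"y": 0.365,"z": 0,"ax": 0,"ay": 0,"az": 0}
    - {"x": -0.698,"y": 0.395,"z": 0,"ax": 0.0015,"ay": 0.001,"az": 0}
    - {"x": -0.698,"y": 0.395,"z": 0.02,"ax": 0.0015,"ay": 0.001,"az": 0}
    - {"x": -0.698,"y": 0.395,"z": 0.02,"ax": 0.0015,"ay": 0.001,"az": 0}
    - {"x": -0.698,"y": 0.395,"z": 0.02,"ax": 0.0015,"ay": 0.001,"az": 0}
  gripper: 0.4

```text
clock: 29.6
tool_pos: [0.5795, -0.2388, 0.308]
tool_rot: [-0.0, 0.741, 0.672, -0.0]
wrist_force: [0.4, 0.5, -0.8]
grip_width: 0.0338
```

```bash
python3 mv.py .580 -.239 .2125 -5.0
```

```text
t 29.6 pos [ 0.5795 -0.2388  0.308 ] jaw -5.57 q [-0.39  0.51  0.57  1.63 -0.    1.28] F [ 0.4  0.5 -0.8] w 0.0338
shift [-0.0003  0.0015  0.2387] turn [-0.0002 -0.     -0.0032]
```

Emit:
step_arm:
  steps:
    - {"x": 0,"y": 0.0015,"z": 0.06,"ax": 0,"ay": 0,"az": -0.003}
    - {"x": 0,"y": 0.0015,"z": 0.12,"ax": 0,"ay": 0,"az": -0.003}
    - {"x": 0,"y": 0.0015,"z": 0.17,"ax": 0,"ay": 0,"az": -0.003}
    - {"x": 0,"y": 0.0015,"z": 0.21,"ax": 0,"ay": 0,"az": -0.003}
    - {"x": 0,"y": 0.0015,"z": 0.235,"ax": 0,"ay": 0,"az": -0.003}
    - {"x": 0,"y": 0.0015,"z": 0.235,"ax": 0,"ay": 0,"az": -0.003}
    - {"x": 0,"y": 0.01,"z": 0.235,"ax": 0,"ay": 0,"az": -0.003}
    - {"x": 0,"y": 0.018,"z": 0.235,"ax": 0,"ay": 0,"az": -0.003}
    - {"x": 0,"y": 0.018,"z": 0.235,"ax": 0,"ay": 0,"az": -0.003}
    - {"x": 0,"y": 0.018,"z": 0.235,"ax": 0,"ay": 0,"az": -0.003}

```text
clock: 30.6
tool_pos: [0.5869, -0.2396, 0.2143]
tool_rot: [-0.0, 0.737, 0.675, -0.0]
wrist_force: [0.0, -0.5, -0.8]
grip_width: 0.0344
```

```bash
python3 mv.py
```

```text
t 30.6 pos [ 0.5869 -0.2396  0.2143] jaw -5.03 q [-0.39  0.51  0.32  1.39 -0.    1.27] F [ 0.  -0.5 -0.8] w 0.0344
```

Emit:
step_arm:
  steps:
    - {"x": 0,"y": 0.003,"z": 0,"ax": 0,"ay": 0,"az": 0}
    - {"x": 0,"y": 0.005,"z": 0,"ax": 0,"ay": 0,"az": 0}
    - {"x": 0,"y": 0.005,"z": 0,"ax": 0,"ay": 0,"az": 0}

```text
clock: 30.9
tool_pos: [0.5889, -0.2398, 0.2143]
tool_rot: [-0.0, 0.737, 0.675, -0.0]
wrist_force: [1.1, 0.0, -0.6]
grip_width: 0.0343
```

Emit:
step_arm:
  steps:
    - {"x": 0,"y": 0.003,"z": 0,"ax": 0,"ay": 0,"az": 0}
    - {"x": 0,"y": 0.005,"z": 0,"ax": 0,"ay": 0,"az": 0}
    - {"x": 0,"y": 0.005,"z": 0,"ax": 0,"ay": 0,"az": 0}

```text
clock: 31.2
tool_pos: [0.5893, -0.2398, 0.2142]
tool_rot: [-0.001, 0.738, 0.675, -0.001]
wrist_force: [-14.5, 1.4, 5.8]
grip_width: 0.0343
```

It is firmly on the stop: a one-sided contact of 14.5 N with the grip at x ≈ 0.581. I'll back off, rise and retreat.

Emit:
step_arm:
  steps:
    - {"x": 0,"y": -0.01,"z": 0,"ax": 0,"ay": 0,"az": 0}
    - {"x": 0,"y": -0.02,"z": 0,"ax": 0,"ay": 0,"az": 0}
    - {"x": 0,"y": -0.02,"z": 0,"ax": 0,"ay": 0,"az": 0}
    - {"x": 0,"y": -0.02,"z": -0.04,"ax": 0,"ay": 0,"az": 0}
    - {"x": 0,"y": -0.02,"z": -0.1,"ax": 0,"ay": 0,"az": 0}
    - {"x": 0,"y": -0.02,"z": -0.17,"ax": 0,"ay": 0,"az": 0}
    - {"x": 0,"y": -0.02,"z": -0.24,"ax": 0,"ay": 0,"az": 0}
    - {"x": 0,"y": -0.02,"z": -0.26,"ax": 0,"ay": 0,"az": 0}
    - {"x": 0,"y": -0.02,"z": -0.26,"ax": 0,"ay": 0,"az": 0}

```text
clock: 32.1
tool_pos: [0.5824, -0.2394, 0.3195]
tool_rot: [-0.0, 0.738, 0.675, -0.001]
wrist_force: [-0.2, -0.1, -0.4]
grip_width: 0.0342
```

Emit:
step_arm:
  steps:
    - {"x": 0.04,"y": -0.02,"z": 0,"ax": 0,"ay": 0,"az": 0}
    - {"x": 0.11,"y": -0.06,"z": 0,"ax": 0,"ay": 0,"az": 0}
    - {"x": 0.2,"y": -0.11,"z": 0,"ax": 0,"ay": 0,"az": 0}
    - {"x": 0.29,"y": -0.16,"z": 0,"ax": 0,"ay": 0,"az": 0}
    - {"x": 0.38,"y": -0.22,"z": 0,"ax": 0,"ay": 0,"az": 0}
    - {"x": 0.47,"y": -0.28,"z": 0,"ax": 0,"ay": 0,"az": 0}
    - {"x": 0.56,"y": -0.33,"z": 0,"ax": 0,"ay": 0,"az": 0}
    - {"x": 0.65,"y": -0.39,"z": 0,"ax": 0,"ay": 0,"az": 0}
    - {"x": 0.7,"y": -0.4,"z": 0,"ax": 0,"ay": 0,"az": 0}
    - {"x": 0.7,"y": -0.4,"z": 0,"ax": 0,"ay": 0,"az": 0}
    - {"x": 0.7,"y": -0.4,"z": 0,"ax": 0,"ay": 0,"az": 0}
    - {"x": 0.7,"y": -0.4,"z": 0,"ax": 0,"ay": 0,"az": 0}

```text
clock: 33.3
tool_pos: [0.4477, 0.053, 0.319]
tool_rot: [-0.0, 0.738, 0.675, -0.001]
wrist_force: [0.3, 0.8, 0.1]
grip_width: 0.0342
```

```bash
python3 - <<'E'
from station import viewer
from h import *
for n,b in (("side",(310,190,510,360)),("top",(340,120,540,290))):
    s=viewer.snapshot(n);x0,y0,x1,y1=b;cv2.imwrite(f"pics/{n}15.png",cv2.resize(s["pixels"][y0:y1,x0:x1,::-1],None,fx=3.5,fy=3.5))
    c=big(mask(s,(0,170,80),(6,255,255)),(430,190,500,290) if n=="top" else (380,220,470,330));print(n,cv2.boundingRect(c),c.mean(0))
E
python3 mv.py
```

```text
side (419, 249, 11, 24) [423.94545455 260.70909091]
top (442, 217, 9, 8) [446.14814815 219.96296296]
t 33.4 pos [0.4478 0.0529 0.3191] jaw -5.11 q [ 0.12  0.11  0.05  1.51 -0.    1.78] F [ 0.4 -1.   0.9] w 0.0341
```

View pics/side15.png

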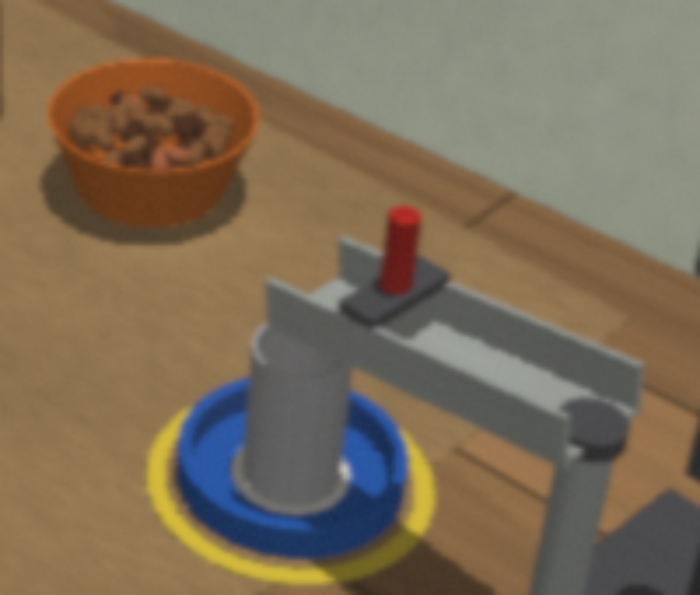

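View pics/top15.png

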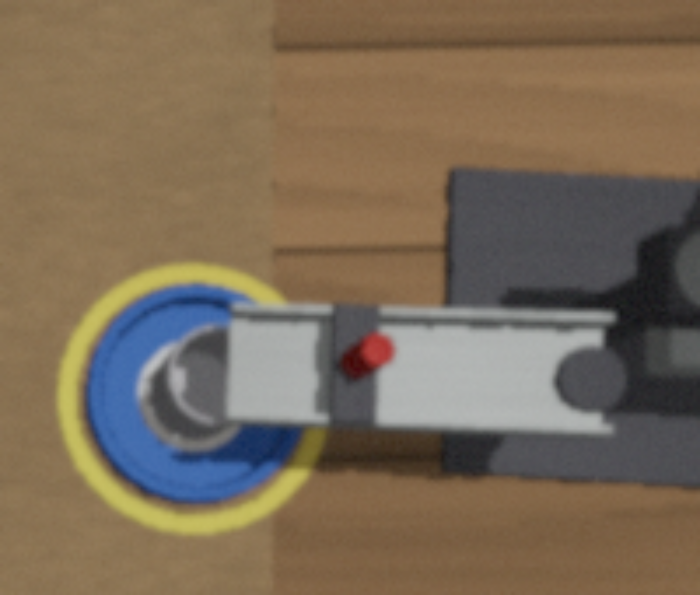

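The chute looks exactly as it did before the push, so it was already on its stop. The tin stands upright in the tray with the mouth over it, at (228,364) in the top crop, and the arm is clear.

```bash
python3 -c "
from station import job,readout
print(job.finish_job(),readout.get_obs()['clock'])"
```

```text
the job is handed in; nothing more can be done
the job is handed in; nothing more can be done
```

The job is handed in, at about 33 s on the robot's clock. The tray is in the ring, the tin stands in the tray, and the chute is against its stop over the tin.

- **Tray:** It first landed about 4 mm off centre, so I re-pinched it and shifted it before placing the tin. It then measured within about 2 mm of the ring's centre, lying flat. The disc and rim readings of its centre differ by about 2 mm.
- **Tin:** It was set down under control, with a brief contact of about 11 N. Both cameras put it upright at about (0.584, −0.178), within about 1 mm of the tray's centre.
- **Chute:** I swung it by the grip until the stop pushed back with about 17 N. After release the cameras read 0.007 and 0.015 rad from the stop, which is within the measuring error. A second light push met the stop again at about 14 N and the pictures did not change. The mouth measured at (0.586, −0.177), over the tin.
- **Left alone:** The basin and bottle have not moved in the pictures. The screwdriver's colour mask came out smaller in the later picture, which I put down to the arm's shadow; it lies in the same place in the image.

The largest wrist force reading was about 17 N. The arm ended clear of everything.

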